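Load the mill and hold its feed lever half-way

ROBOT

A 6-joint arm with a two-finger parallel gripper is mounted at the origin on the work surface. World frame = base frame: x ahead of the robot, y to its left, z up, the work surface at z = 0. Lengths are in mm, angles in rad, forces in N, time in s.
With the tool pointing down it reaches from about 400 to 925 mm from the base axis. Payload 12.5 kg.
Tool frame: the origin (TCP) lies midway between the tips of the shut fingers; the grasp point (between the pads) lies 19 mm behind it; z points along the fingers, y is the direction in which the jaws open and shut (so a half turn about z gives the same grasp; the last joint's range is limited). The gripper opens to 95 mm and grips with 3 to 60 N. Pads are 20 mm wide; open, the fingers measure 119 mm over their backs; the gripper's body (75 mm by 180 mm) begins 59 mm behind the grasp point.
Start: joints at [-1.288, 0.491, 1.559, -0, 1.092, -0.106], TCP at [236.949, -578.365, 176.961] pointing down, gripper open.
Joint ranges: [-3.1, 3.1], [-0.84, 2.19], [0.05, 2.79], [-1.13, 4.28], [0.06, 2.93], [-2.69, 2.69]. Speed limits (rad/s): [2.22, 2.22, 2.79, 3.14, 3.14, 3.14].

INTERFACE

Orientations are given as [roll, pitch, yaw] about the fixed x, y, z axes, in that order (R = Rz(yaw) Ry(pitch) Rx(roll)).
In Python, from cell import env, eyes, job_done, boxes_of, regions_of gives the robot as it stands.
- The arm moves only by the tool send_rows, never from a script. Its argument "plan" is text: rows parted by semicolons, each of 5 numbers parted by spaces: the shift along the tool's x, y, z in mm, then the turn about the tool's z in rad, then the finger opening in mm, from 0 to 95.1. In form: x y z roll gripper; .... A call has 1 to 8 rows; each row shifts and turns the pose as measured when the row begins, along the tool's axes as they then stand; what a row does not reach is not made up. A row lasts 1/10 s, in which the tool goes at most 50 mm and 8.59 degrees, less where a joint would pass 70% of its speed; a pose out of reach is approached as far as the arm can. A call with a gripper value outside its range is refused whole. The fingers move at their own pace and stop on an object; the grip force is fixed at half the most. Time passes only in rows, so rows that do not move let the fingers close. It gives the time, the measured TCP pose, the force and the opening at its end, in the units of the state.
- env.state(): the state, without advancing time (a new reading comes with each control period).
- eyes.read_camera(name): name is "scene" or "top" or "wrist"; returns a dict with "image" (420x560x3 uint8, red, green, blue), "vertical_fov" (degrees; the focal length in pixels is half the picture's height over the tangent of half this angle, whatever the lens; pixels are square), "cx", "cy" (the principal point, pixels), "extrinsics" (4x4, takes a point from camera to world coordinates). Camera axes: x right, y up, looking along -z (the intrinsics and any distortion apply to the point x, -y, -z); pixel columns grow to the right and rows downward; lengths in mm; the calibration is good to about 2 mm. The wrist camera is an equidistant fisheye: a pixel r from the principal point sees the ray r / f radians off the axis. A picture is of the moment at which its call begins. There is no depth.
- job_done(): hands the job in, once; it reports no verdict.
Trained networks look in a picture, given as the dict that the camera call returned (one of the last four; its "shot" number tells which), for a name from the list of things; names that differ only in an ending like _2 or _b are one class to them, and where a whole thing is asked for, a point or a joint stands for the part that bears it (a point fixed in the world has none). Each returns a list of dicts, best first, with "confidence" (0 to 1); they miss things now and then, are a little off and sometimes report something else, mostly with a low value. They report only what shows in the picture. A call takes as long as a camera call. They do not tell look-alikes from the thing itself.
- boxes_of(target, picture): "bbox" ([left, top, width, height] in pixels, round what is visible of it).
- regions_of(target, picture): "pixels" (420x560 bool, what is visible of it) and "bbox" ([left, top, width, height] in pixels, round what is visible of it).
The state is a dict: "t": time; "joints": joint angles; "qvel": joint speeds; "tau": joint torques, N m; "eef_pos": TCP position; "tcp_rot": TCP orientation; "ft_force": force on the tool from outside, world axes, zero at the start; "moment": the same for the moment, N m; "opening": opening from 0.0 (shut) to 1.0 (fully open).
Only numpy, scipy, OpenCV 4.12 (cv2) and the standard library are available. Lean on these libraries where they do the work, as an engineer would, in place of code of your own. Each camera call takes 0.05 s, during which the arm holds its last target.

TASK

With the wooden scoop, tip the three lumps of roasted chicory that lie in it into the hopper of the mill, then lay the empty scoop back down flat on the counter and let go of it. Then press the mill's spring-loaded feed lever half-way down, so that its arm stands level, and finish while still holding it there for the cook who will turn the crank. Keep the lever up until the scoop is down, never push it to its lower stop, and leave the other things where they stand.

Things in the scene. Friction and masses are not known exactly. Their poses are not given: they have to be found in the camera images.
- mill: Small dark tin hand mill (body 84 x 84 mm, wooden plates 92 mm square at 16 and 115 mm height) hanging from the lip of a low shelf; one fixed unit with the shelf, placed and turned differently each time. Origin on the counter under the hopper's axis; x points from the mill to the shelf behind it (away from the robot at yaw 0), y towards the feed lever, z up.
- shelf_lip (a point): Middle of the front lip of the galvanised shelf behind the mill, 130 mm high (the shelf's top). Axes as the mill's. The shelf reaches from here 172 mm to x and 225 mm to either side. On it stand a box and a tin at this point's y -30 to -216 mm, up to 211 mm high, and a small pot at y 162 to 218 mm, 180 mm high; the rest is bare.
- crank_axle (a point): Outer end of the crank's axle on the mill's -y side, 88 mm high; axes as the mill's. The 60 mm crank arm hangs straight down or up to 1.5 rad to either side, with a wooden knob, 22 mm thick, that sticks out 36 mm to -y. It is not part of the work.
- hopper_mouth (a point): Centre of the open top of the mill's round tin hopper, 171 mm above the counter; mouth 126 mm inside diameter, rim 3 mm thick, narrowing to 82 mm at its floor 52 mm lower. Axes as the mill's.
- gate_angle (a joint): Feed lever's angle (rad): 0 = up at rest, 0.25 = half-way, arm level, 0.5 = lower stop. A spring drives it back up: about 4 N on the pad starts it, about 7 N holds it half-way, about 9.5 N at the stop. It does not stay down by itself.
- gate: The feed lever on the mill's +y side. Origin on its hinge, 90 mm above the counter; the hinge's axis is the mill's x axis. As it stands at rest its axes are the mill's. From the origin a round steel arm (10 mm thick, 95 mm long to the pad's centre) points to the mill's +y and, at rest, 0.25 rad upward; half-way down it is level.
- gate_pad (a point): Centre of the round wooden thumb pad (36 mm across, 12 mm thick, square to the arm) at the free end of the feed lever, to be pressed from above; its upper face is 6 mm above this point. At rest this point is 113.5 mm above the counter, half-way 90 mm, at the lower stop 66.5 mm.
- scoop: Carved pale hickory scoop, about 120 g. Origin on its underside, under the middle of the bowl; x points from handle to nose, z up. Bowl: x -46 to 49 mm, 64 mm wide; floor 6 mm thick, side walls 5 mm thick, 30 mm high (22 mm near the nose), back wall 34 mm high. The nose is open; the floor's last 30 mm rise by 6 mm. Handle: x -44 to -154 mm, with a heel at its end that stands on the counter.
- scoop_grip (a point): Point on the centre line of the scoop's handle, a straight bar 20 mm wide (y) and 16 mm thick, at x -68 mm, 26 mm high: a good place to pinch the 20 mm wide handle from above, near the bowl. Axes as the scoop's.
- scoop_nose (a point): Middle of the upper edge of the scoop's open nose, at x 49 mm, 10 mm high. Axes as the scoop's.
- lump0: One of three alike lumps of roasted chicory, dark brown blocks 20 x 18 x 16 mm, 12 g, lying loose in the scoop at the start. Origin at the middle of its underside. They are smooth and slide on the scoop's wood at a slope of about 20 to 25 degrees; at the nose the rising floor needs about 12 degrees more.
- lump1: One of three alike lumps of roasted chicory, dark brown blocks 20 x 18 x 16 mm, 12 g, lying loose in the scoop at the start. Origin at the middle of its underside. They are smooth and slide on the scoop's wood at a slope of about 20 to 25 degrees; at the nose the rising floor needs about 12 degrees more.
- lump2: One of three alike lumps of roasted chicory, dark brown blocks 20 x 18 x 16 mm, 12 g, lying loose in the scoop at the start. Origin at the middle of its underside. They are smooth and slide on the scoop's wood at a slope of about 20 to 25 degrees; at the nose the rising floor needs about 12 degrees more.
- mug: Bystander: speckled enamel mug, 82 mm across, 80 mm high, handle out to 70 mm on its +y side. Origin: middle of its underside.
- mortar: Bystander: squat iron mortar, 112 mm across, 75 mm high. Origin: middle of its underside.
- jar: Bystander: closed amber glass jar, 72 mm across, 100 mm high. Origin: middle of its underside.
- can: Bystander: closed tin can, 70 mm across, 85 mm high. Origin: middle of its underside.
- bowl: Bystander: white bowl, 120 mm across, 45 mm high. Origin: middle of its underside.
- spoon: Bystander: wooden spoon 200 mm long lying on the counter. Origin: underside, middle.
Not all that is in view belongs to the job. Of the things shaped like the scoop, the wooden one is meant.

How it is judged (in metres and radians):
On the way, in this order (a step that is already met when the one before it is completed fails the run):
1. the scoop is lifted with all three lumps in it, the lever up (height (world z) of scoop above 0.06 m and distance between each of lump0, lump1, lump2 and scoop below 0.05 m and value of joint gate_angle below 0.06 rad), for 0.1 s.
2. all three lumps are in the hopper, the lever still up (horizontal distance between each of lump0, lump1, lump2 and hopper_mouth below 0.062 m and z of lump0 in the frame of hopper_mouth between -0.06 and 0 m and z of lump1 in the frame of hopper_mouth between -0.06 and 0 m and z of lump2 in the frame of hopper_mouth between -0.06 and 0 m and value of joint gate_angle below 0.06 rad), for 0.2 s.
3. the scoop lies flat on the counter, let go, the lever still up (all of step 2 and height (world z) of scoop below 0.012 m and angle between scoop's own z axis and vertical below 0.15 rad and contact force between the fingers and scoop below 0.05 N), for 0.2 s.
At the end, for the whole second after the job is handed in: The robot presses the feed lever with more than 2 N, the lever still and between 0.16 and 0.34 rad (half-way is 0.25, about 8 mm either way at the pad); all three lumps lie in the hopper below its rim; the scoop lies flat on the counter (within 12 mm and 0.15 rad), untouched and at rest (horizontal distance between each of lump0, lump1, lump2 and hopper_mouth below 0.062 m and z of lump0 in the frame of hopper_mouth between -0.06 and 0 m and z of lump1 in the frame of hopper_mouth between -0.06 and 0 m and z of lump2 in the frame of hopper_mouth between -0.06 and 0 m and height (world z) of scoop below 0.012 m and angle between scoop's own z axis and vertical below 0.15 rad and contact force between the fingers and scoop below 0.05 N and value of joint gate_angle between 0.16 and 0.34 rad and velocity of joint gate_angle between -0.1 and 0.1 rad/s and contact force between any of the fingers, the arm and gate above 2 N and linear speed of scoop below 0.02 m/s); the arm keeps its last pose, push and grip.
It fails at once if the lever is pushed close to its lower stop (past 0.48 rad) (value of joint gate_angle above 0.48 rad).
It fails at once if the mug, mortar, jar, can, bowl or spoon is moved by more than 30 mm (distance of any of mug, mortar, jar, can, bowl, spoon from where it was at the start of the episode above 0.03 m).
It fails at once if the mug, mortar, jar, can or bowl is tipped over (angle between any of mug, mortar, jar, can, bowl's own z axis and vertical above 0.5 rad).
It also fails if it takes over 64 s, if anything falls off the work surface, if the arm or the gripper's body presses on something with over 40 N, if the wrist force passes 120 N, or if a joint passes its speed limit or range.

## Working session

There is one attempt and no reset: what is moved stays moved. The work goes in short steps, Python scripts to look and compute and a tool call to move; the robot and the scene stay as the last step left them, time stands still between calls to the robot, and variables do not carry over. Pictures are saved under pics/ and viewed, and the job is handed in when it is done.

Besides the shell and the picture viewer there is one more tool, called after ">>>" as name(argument=value, ...) on one line, values as JSON. send_rows: Moves the arm, as the interface text tells. Its arguments: {"type":"object","properties":{"plan":{"type":"string"}},"required":["plan"]}

```bash
ls -la; mkdir -p pics
python3 - <<'E'
from cell import env,eyes,boxes_of
import cv2
s=env.state();print(s)
for n in ['scene','top','wrist']:
    p=eyes.read_camera(n);cv2.imwrite(f'pics/{n}0.png',p['image'][:,:,::-1]);print(n,p['vertical_fov'],p['cx'],p['cy'],p['extrinsics'].round(3).tolist() if hasattr(p['extrinsics'],'round') else p['extrinsics'],[k for k in p])
    for t in ['mill','scoop','hopper_mouth','gate_pad','lump0','scoop_grip','scoop_nose']:
        try: print(t,[(b['bbox'],round(b['confidence'],2)) for b in boxes_of(t,p)])
        except Exception as e: print(t,e)
E
```

```text
total 12
drwxr-xr-x  3 agent agent 4096 Dec  6 05:01 .
drwxr-xr-x 23 root  root  4096 Dec  6 05:01 ..
drwxr-xr-x  2 agent agent 4096 Dec  6 05:01 pics
{'t': 0.0, 'joints': array([-1.28760165e+00,  4.91563948e-01,  1.55947193e+00,  2.88135365e-05,
        1.09170636e+00, -1.05602725e-01]), 'qvel': array([ 1.25909294e-03, -6.05946622e-04, -1.77942983e-04,  1.81242949e-04,
        6.59153839e-05,  1.14362601e-04]), 'tau': array([-4.46565891e-04, -6.12646866e+01, -2.58178836e+01,  6.92107575e-02,
        4.82515327e-02, -1.07521271e-04]), 'eef_pos': array([ 236.865169  , -578.05369401,  176.35130965]), 'tcp_rot': array([-3.14045217e+00, -1.46585515e-04,  3.88784022e-01]), 'ft_force': array([ 0.03593813,  0.42251149, -0.5943972 ]), 'moment': array([-0.00384575, -0.04471427, -0.04590901]), 'opening': 1.0013943912060983}
scene 46.276663286996396 270.26375432781555 213.49516079281642 [[0.865, -0.292, 0.408, 972.553], [0.502, 0.492, -0.711, -972.814], [0.007, 0.82, 0.572, 898.047], [0.0, 0.0, 0.0, 1.0]] ['image', 'vertical_fov', 'cx', 'cy', 'extrinsics', 'shot']
mill [([278.8, 196.9, 163.2, 1
[... 1171 characters left out ...]
9.9, 61.9, 21.8], 0.73), ([333.9, 187.9, 23.8, 21.7], 0.66), ([368.1, 277.8, 25.8, 35.7], 0.55)]
scoop_nose [([170.0, 180.4, 64.9, 23.0], 0.94), ([336.7, 187.9, 21.4, 23.2], 0.7), ([368.0, 280.9, 25.9, 35.2], 0.67)]
wrist 65.70646984690485 283.863022508387 211.62415873605312 [[0.379, 0.885, 0.272, 314.512], [-0.925, 0.362, 0.111, -546.759], [-0.0, -0.294, 0.956, 383.957], [0.0, 0.0, 0.0, 1.0]] ['image', 'vertical_fov', 'cx', 'cy', 'extrinsics', 'shot']
mill []
scoop [([54.3, 70.8, 112.8, 142.8], 0.65)]
hopper_mouth []
gate_pad []
lump0 [([32.6, 2.3, 32.2, 38.5], 0.17)]
scoop_grip [([55.1, 71.8, 111.3, 141.1], 0.9), ([32.8, 0.0, 31.3, 43.2], 0.85)]
scoop_nose [([31.8, 0.0, 34.5, 43.7], 0.68)]
```

View pics/scene0.png

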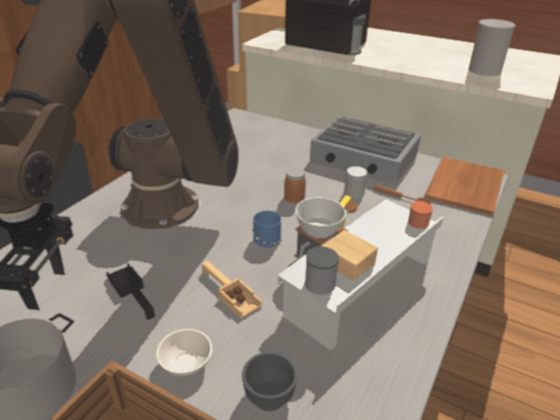

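View pics/top0.png

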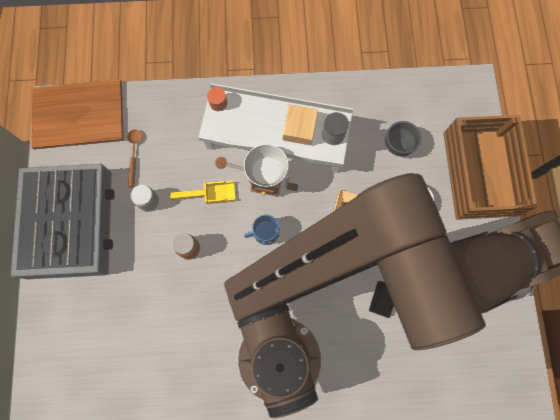

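View pics/wrist0.png

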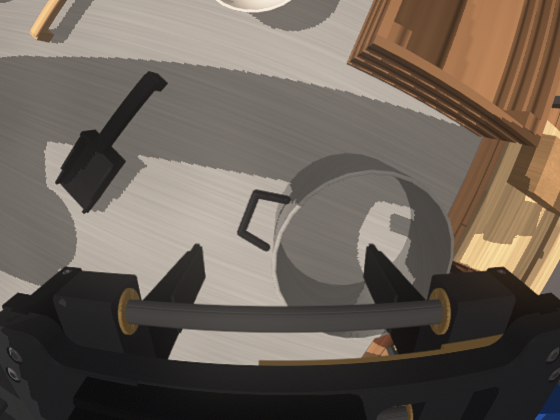

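```bash
cat > h.py <<'E'
import numpy as np,cv2
def cam(p):
    E=np.array(p['extrinsics']);f=p['image'].shape[0]/2/np.tan(np.radians(p['vertical_fov'])/2);return E,f,p['cx'],p['cy']
def ray(C,u,v,fish=False):
    E,f,cx,cy=C
    x,y=(u-cx)/f,(v-cy)/f
    if fish:
        r=np.hypot(x,y); k=np.tan(r)/r if r>0 else 1; d=np.array([np.sin(r)*x/max(r,1e-9),-np.sin(r)*y/max(r,1e-9),-np.cos(r)])
    else: d=np.array([x,-y,-1.])
    return E[:3,3],E[:3,:3]@d
def atz(C,u,v,z,fish=False):
    o,d=ray(C,u,v,fish);return o+d*(z-o[2])/d[2]
def proj(C,P,fish=False):
    E,f,cx,cy=C
    q=(np.atleast_2d(P)-E[:3,3])@E[:3,:3]; x,y,z=q[:,0],-q[:,1],-q[:,2]
    if fish:
        r=np.hypot(x,y);t=np.arctan2(r,z);k=t/np.maximum(r,1e-9)
    else:k=1/z
    return np.c_[cx+f*x*k,cy+f*y*k]
E
python3 - <<'E'
from h import *
from cell import env,eyes
import cv2,pickle
d={}
for n in ['scene','top']:
    p=eyes.read_camera(n);d[n]=p
pickle.dump(d,open('d0.pkl','wb'))
s=d['scene']['image'][180:330,190:350,::-1];cv2.imwrite('pics/s1.png',cv2.resize(s,None,fx=5,fy=4.999,interpolation=cv2.INTER_CUBIC)[:600*5] if 0 else cv2.resize(s,(640,600),interpolation=cv2.INTER_CUBIC))
t=d['top']['image'][80:230,190:360,::-1];cv2.imwrite('pics/t1.png',cv2.resize(t,(680,600),interpolation=cv2.INTER_CUBIC))
E
```

```text
(no output)
```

View pics/s1.png

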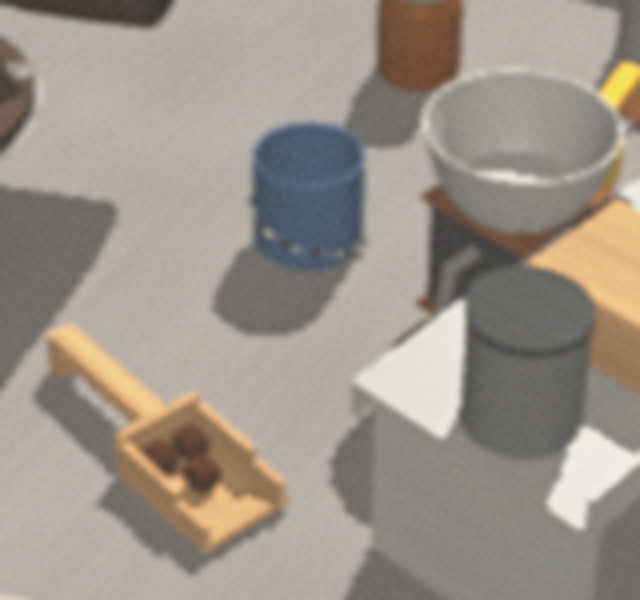

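View pics/t1.png

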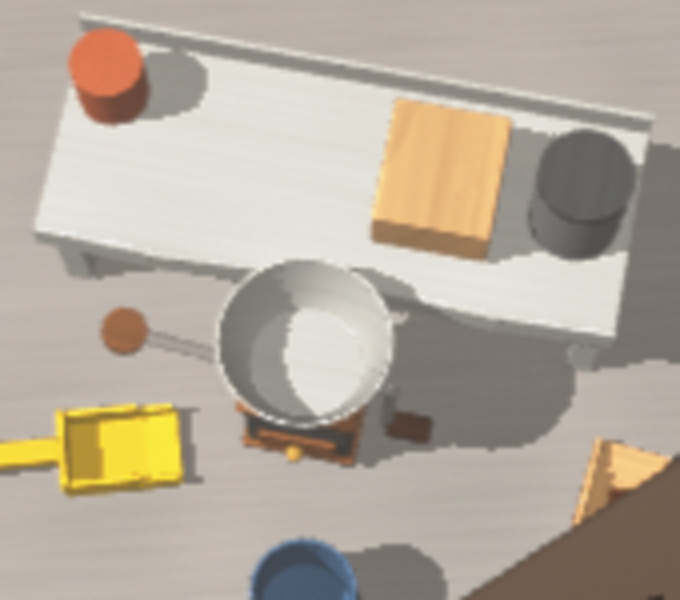

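Run:
```python
from h import *
import pickle
d=pickle.load(open('d0.pkl','rb'));T=cam(d['top']);S=cam(d['scene'])
tp=lambda u,v,z:atz(T,190+(u+.5)/4-.5,80+(v+.5)/4-.5,z)[:2].round(1)
sp=lambda u,v,z:atz(S,190+(u+.5)/4-.5,180+(v+.5)/4-.5,z)[:2].round(1)
print('hopper top',tp(305,342,171),tp(217,342,171),tp(393,342,171),tp(305,259,171),tp(305,425,171))
print('hopper scene',sp(421,132,171),sp(625,134,171),sp(523,68,171),sp(523,205,171))
print('pad top',tp(124,330,119.5)); a=tp(35,235,130);b=tp(613,338,130);print('lip',a,b,(a+b)/2,np.linalg.norm(a-b),np.degrees(np.arctan2(*(a-b)[::-1])))
print('knob',tp(295,452,60))
print('scoop scene: handle end',sp(62,326,34),sp(50,345,34),'back corners',sp(118,435,34),sp(195,393,34),'nose wall tops',sp(285,488,22),sp(208,528,22),'nose floor',sp(208,552,0),sp(285,500,6),sp(208,550,6))
print('lumps',sp(160,456,20),sp(192,440,20),sp(203,470,20))
print('mug',sp(308,150,80),'crank knob top',tp(410,428,30))
print('yellow scoop', tp(120,450,20))
print('box corners',tp(373,240,211),tp(488,258,211),tp(400,98,211),tp(512,118,211))
```

```text
hopper top [558.   9.] [561.3  73.4] [554.7 -55.5] [622.7   6. ] [494.7  11.9]
hopper scene [506.6 -33.4] [621.5  32.1] [530.7  69.7] [597.4 -71.1]
pad top [592.5 146.8]
lip [669.1 211.9] [ 563.3 -223.5] [616.2  -5.8] 448.0700838038621 76.34212523879546
knob [506.1  21.8]
scoop scene: handle end [ 317.6 -182.6] [ 322.3 -202.4] back corners [ 410.7 -250. ] [ 431.1 -192.7] nose wall tops [ 519.  -226.1] [ 496.2 -278.6] nose floor [ 495.  -277.9] [ 516.1 -221.4] [ 497.3 -281.2]
lumps [ 435.4 -240.4] [ 444.8 -218. ] [ 465.5 -237. ]
mug [388.9  22.6] crank knob top [529.8 -70.8]
yellow scoop [526.3 163.2]
box corners [618.9 -43.8] [ 600.8 -125.6] [728.8 -69.6] [ 708.7 -150.6]
```

>>> send_rows(plan="0 0 -45 0 95; 0 0 -45 0 95; 0 0 -45 0 95; 0 0 -45 0 95; 45 -15 0 0 95; 45 -15 0 0 95; 45 -15 0 0 95; 45 -15 0 0 95")

```text
t: 2.1
eef_pos: [380.9, -454.4, 364.0]
tcp_rot: [-3.141, -0.001, 0.38]
ft_force: [0.4, -0.3, -0.1]
opening: 1.0
```

>>> send_rows(plan="45 -15 0 0 95; 45 -15 0 0 95; 45 -15 0 0 95; 45 -15 0 0 95; 45 -15 0 0 95; 45 -15 0 0 95; 45 -15 0 0 95; 45 -15 0 0 95")

```text
t: 2.9
eef_pos: [680.9, -197.0, 365.8]
tcp_rot: [3.14, -0.002, 0.379]
ft_force: [0.7, -0.8, -0.1]
opening: 1.0
```

Run:
```python
from h import *
from cell import env,eyes,regions_of
import pickle
d={}
for n in ['scene','top','wrist']:
    p=eyes.read_camera(n);d[n]=p
pickle.dump(d,open('d1.pkl','wb'))
print(env.state()['joints'],env.state()['eef_pos'])
cv2.imwrite('pics/top2.png',d['top']['image'][:,:,::-1])
t=d['top']['image'][140:290,300:460,::-1];cv2.imwrite('pics/t2.png',cv2.resize(t,(640,600),interpolation=cv2.INTER_CUBIC))
```

```text
[-3.73608639e-01  5.23936541e-01  1.01707110e+00  1.48949039e-04
  1.59995091e+00  8.14612467e-01] [ 681.24468164 -196.22952426  364.37910569]
```

View pics/top2.png

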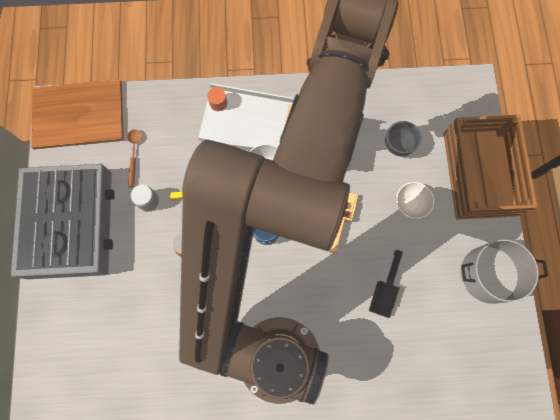

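View pics/t2.png

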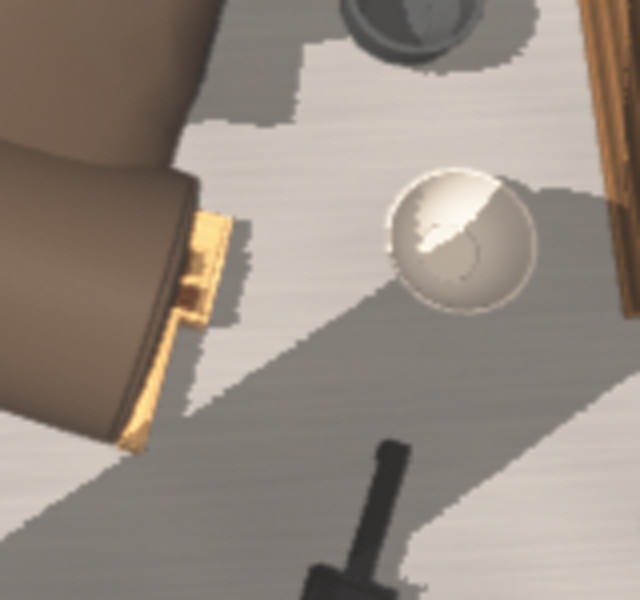

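Run:
```python
from h import *
import pickle
d=pickle.load(open('d1.pkl','rb'));T=cam(d['top']);
tp=lambda u,v,z:atz(T,300+(u+.5)/4-.5,140+(v+.5)/4-.5,z)[:2].round(1)
print(tp(206,327,32),tp(232,217,22),tp(146,448,32),tp(178,325,34))
S=cam(d['scene']);cv2.imwrite('pics/s2.png',cv2.resize(d['scene']['image'][240:330,190:310,::-1],(800,600),interpolation=cv2.INTER_CUBIC))
```

```text
[ 405.8 -249.6] [ 497.  -280.1] [ 312.5 -194.7] [ 408.2 -227.4]
```

View pics/s2.png

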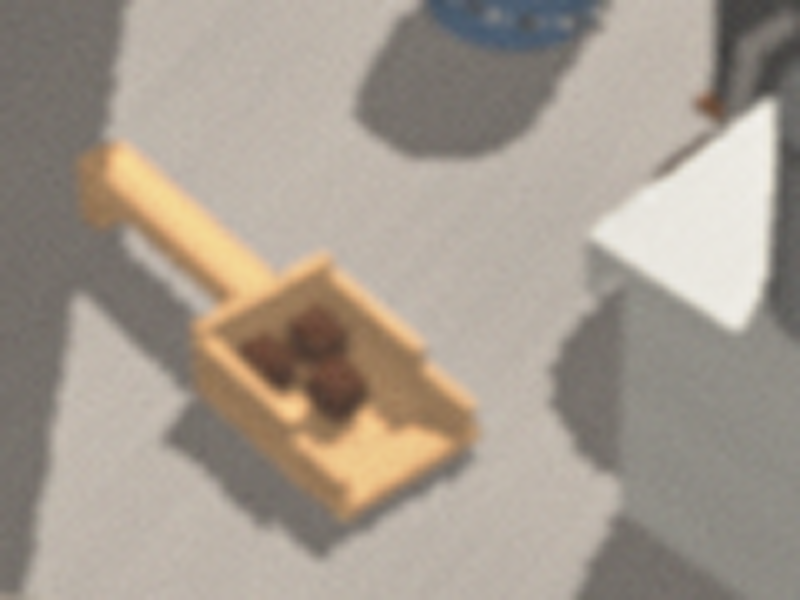

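>>> send_rows(plan="0 0 0 0.14 95; 0 0 0 0.14 95; 0 0 0 0.14 95; 0 0 0 0.14 95; 0 0 0 0.14 95; 45 0 0 0 95; 45 0 0 0 95; 45 0 0 0 95")

```text
t: 3.85
eef_pos: [793.3, -245.2, 368.9]
tcp_rot: [3.14, 0.001, -0.353]
ft_force: [1.1, -0.1, 1.1]
opening: 0.997
```

>>> send_rows(plan="45 0 0 0 95; 45 0 0 0 95; 45 0 0 0 95; 45 0 0 0 95")

```text
t: 4.25
eef_pos: [865.6, -281.4, 328.3]
tcp_rot: [-3.141, -0.043, -0.357]
ft_force: [-0.2, 0.8, -1.0]
opening: 1.001
```

```bash
python3 -c "
from cell import env
s=env.state();print(s['t'],s['joints'].round(3),s['eef_pos'].round(1),s['tcp_rot'].round(3))"
```

```text
4.25 [-0.387  1.049  0.051  0.002  1.999  1.542] [ 865.6 -281.4  328.3] [-3.141 -0.043 -0.357]
```

>>> send_rows(plan="15 0 -15 0 95; 15 0 -15 0 95")

```text
t: 4.45
eef_pos: [863.6, -285.2, 339.9]
tcp_rot: [-3.14, -0.059, -0.36]
ft_force: [-0.5, 0.2, -0.2]
opening: 0.998
```

```bash
python3 -c "
from cell import env
s=env.state();print(s['t'],s['joints'].round(4),s['eef_pos'].round(1),s['tcp_rot'].round(3))"
```

```text
4.45 [-0.3926  1.0371  0.0479  0.0037  1.9976  1.5396] [ 863.6 -285.2  339.9] [-3.14  -0.059 -0.36 ]
```

```bash
cat >> h.py <<'E'
from scipy.spatial.transform import Rotation as Ro
def dl(s,target,heading=None):
    R=Ro.from_euler('xyz',s['tcp_rot']).as_matrix()
    d=R.T@(np.array(target)-s['eef_pos'])
    print('t',round(s['t'],2),'pos',s['eef_pos'].round(1),'rot',s['tcp_rot'].round(3),'op',round(s['opening']*95.1,1),'F',s['ft_force'].round(1),'q',s['joints'].round(3))
    print('delta tool',d.round(1),'z axis',R[:,2].round(3), 'xbear',round(np.degrees(np.arctan2(R[1,0],R[0,0])),1))
E
python3 - <<'E'
from h import *
from cell import env
dl(env.state(),[395.5,-212.4,200])
dl(env.state(),[660,-220,330])
E
```

```text
t 4.45 pos [ 863.6 -285.2  339.9] rot [-3.14  -0.059 -0.36 ] op 94.9 F [-0.5  0.2 -0.2] q [-0.393  1.037  0.048  0.004  1.998  1.54 ]
delta tool [-471.2   96.9  112.2] z axis [ 0.056 -0.019 -0.998] xbear -20.6
t 4.45 pos [ 863.6 -285.2  339.9] rot [-3.14  -0.059 -0.36 ] op 94.9 F [-0.5  0.2 -0.2] q [-0.393  1.037  0.048  0.004  1.998  1.54 ]
delta tool [-213.8   10.7   -2.7] z axis [ 0.056 -0.019 -0.998] xbear -20.6
```

>>> send_rows(plan="-47 9 -3 0 95; -47 9 -3 0 95; -47 9 -3 0 95; -47 9 -3 0 95; -47 9 -3 0 95; -47 9 0 0 95; -47 9 0 0 95; -47 9 0 -0.04 95")

```text
t: 5.25
eef_pos: [546.1, -233.8, 352.1]
tcp_rot: [3.136, -0.09, -0.32]
ft_force: [0.6, -0.7, 0.2]
opening: 0.999
```

Run:
```python
from h import *
from cell import env
dl(env.state(),[395.5,-212.4,200])
```

```text
t 5.25 pos [ 546.1 -233.8  352.1] rot [ 3.136 -0.09  -0.32 ] op 95.0 F [ 0.6 -0.7  0.2] q [-0.522  0.279  1.433  0.013  1.34   1.367]
delta tool [-162.8   26.2  138.2] z axis [ 0.083 -0.034 -0.996] xbear -18.3
```

>>> send_rows(plan="-40 6 35 0 95; -40 6 35 0 95; -40 6 35 0 95; -40 6 35 0 95; 0 0 0 0 95")

```text
t: 5.75
eef_pos: [395.5, -210.4, 214.2]
tcp_rot: [3.127, -0.118, -0.32]
ft_force: [1.0, -0.6, -0.2]
opening: 0.999
```

Run:
```python
from h import *
from cell import env,eyes
dl(env.state(),[395.5,-212.4,60])
p=eyes.read_camera('wrist');cv2.imwrite('pics/w3.png',p['image'][:,:,::-1])
C=cam(p)
h=np.array([.948,-.317]);l=np.array([.317,.948])
def L(x,y,z): return np.r_[np.array([460,-234])+x*h+y*l,z]
for q in [(-46,32,34),(-46,-32,34),(49,32,22),(49,-32,22),(-154,10,34),(-154,-10,34),(-68,0,34)]: print(q,proj(C,L(*q),True).round())
```

```text
t 5.75 pos [ 395.5 -210.4  214.2] rot [ 3.127 -0.118 -0.32 ] op 95.0 F [ 1.  -0.6 -0.2] q [-0.654  0.14   1.995  0.032  0.891  1.219]
delta tool [-17.5  -0.4 153.2] z axis [ 0.107 -0.051 -0.993] xbear -18.3
(-46, 32, 34) [[257. 183.]]
(-46, -32, 34) [[310. 183.]]
(49, 32, 22) [[258. 106.]]
(49, -32, 22) [[309. 107.]]
(-154, 10, 34) [[276. 267.]]
(-154, -10, 34) [[291. 267.]]
(-68, 0, 34) [[283. 200.]]
```

View pics/w3.png

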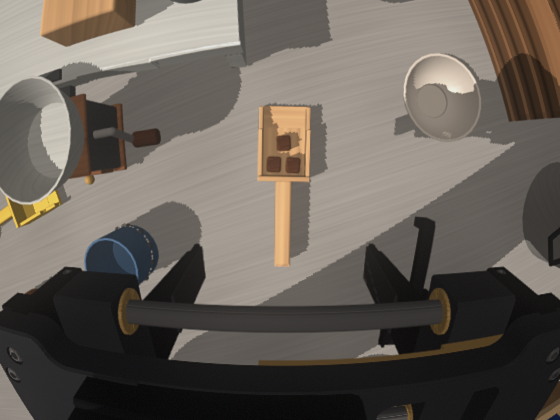

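>>> send_rows(plan="25 0 -5 0 95; 25 0 -5 0 95; 25 0 -5 0 95; 25 0 -5 0 95; 25 0 -5 0 95; 25 0 -5 0 95; 25 0 -5 0 95; 25 0 -5 0 95")

```text
t: 6.6
eef_pos: [597.5, -279.0, 315.5]
tcp_rot: [3.113, -0.168, -0.32]
ft_force: [0.9, -0.6, -0.2]
opening: 1.001
```

>>> send_rows(plan="-50 0 5 0 95; -50 0 5 0 95; -50 0 5 0 95; -50 0 5 0 95; 0 0 0 0 95")

```text
t: 7.1
eef_pos: [421.2, -222.8, 273.0]
tcp_rot: [3.105, -0.197, -0.316]
ft_force: [-0.4, 0.0, 0.2]
opening: 0.999
```

>>> send_rows(plan="0 0 0 0 95; 0 0 0 0 95; 0 0 0 0 95; 0 0 0 0 95")

```text
t: 7.5
eef_pos: [426.1, -225.7, 280.9]
tcp_rot: [3.1, -0.211, -0.315]
ft_force: [0.8, -0.1, 0.2]
opening: 1.001
```

>>> send_rows(plan="0 0 10 0 95; 0 0 10 0 95; 0 0 10 0 95; 0 0 10 0 95")

```text
t: 7.9
eef_pos: [435.5, -230.7, 239.0]
tcp_rot: [3.1, -0.212, -0.314]
ft_force: [-0.5, 0.3, 0.7]
opening: 0.998
```

>>> send_rows(plan="0 0 0 0.1 95; 0 0 0 0.1 95; 0 0 0 -0.1 95; 0 0 0 -0.1 95")

```text
t: 8.3
eef_pos: [435.0, -230.3, 233.1]
tcp_rot: [3.104, -0.205, -0.32]
ft_force: [0.6, 0.4, -1.0]
opening: 1.001
```

Run:
```python
from h import *
from cell import env,eyes
dl(env.state(),[395.5,-212.4,60])
```

```text
t 8.3 pos [ 435.  -230.3  233.1] rot [ 3.104 -0.205 -0.32 ] op 95.2 F [ 0.6  0.4 -1. ] q [-0.639  0.15   1.939  0.037  0.847  1.234]
delta tool [-77.5 -10.6 160.4] z axis [ 0.181 -0.1   -0.978] xbear -18.4
```

>>> send_rows(plan="-6 -40 -25 0 95; -6 -40 -25 0 95; -6 -40 -25 0 95; -6 -40 -25 0 95; -6 -40 -5 0 95")

```text
t: 8.8
eef_pos: [452.5, -19.0, 320.1]
tcp_rot: [3.105, -0.198, -0.325]
ft_force: [1.4, -1.4, 0.4]
opening: 0.999
```

>>> send_rows(plan="25 0 -2 0 95; 25 0 -2 0 95; 25 0 -2 0 95; 25 0 -2 0 95; 25 0 -2 0 95; 25 0 -2 0 95; 25 0 -2 0 95; 25 0 -2 0 95")

```text
t: 9.6
eef_pos: [643.1, -71.9, 368.8]
tcp_rot: [3.105, -0.192, -0.311]
ft_force: [-1.0, -0.4, -0.0]
opening: 0.999
```

Run:
```python
from h import *
from cell import env,eyes
dl(env.state(),[395.5,-212.4,60])
```

```text
t 9.6 pos [643.1 -71.9 368.8] rot [ 3.105 -0.192 -0.311] op 95.0 F [-1.  -0.4 -0. ] q [-0.184  0.318  1.348 -0.063  1.291  1.713]
delta tool [-247.9  199.7  273.9] z axis [ 0.17  -0.093 -0.981] xbear -17.8
```

>>> send_rows(plan="-50 0 5 0 95; -50 0 5 0 95; -50 0 5 0 95; -50 0 5 0 95")

```text
t: 10.0
eef_pos: [467.7, -16.2, 302.2]
tcp_rot: [3.104, -0.187, -0.314]
ft_force: [0.6, 0.2, 1.6]
opening: 0.996
```

>>> send_rows(plan="0 0 0 0 95; 0 0 0 0 95")

```text
t: 10.2
eef_pos: [462.3, -14.5, 299.2]
tcp_rot: [3.104, -0.182, -0.312]
ft_force: [1.2, -1.1, 0.0]
opening: 0.997
```

Run:
```python
from h import *
from cell import env,eyes
dl(env.state(),[395.5,-212.4,60])
```

```text
t 10.2 pos [462.3 -14.5 299.2] rot [ 3.104 -0.182 -0.312] op 94.8 F [ 1.2 -1.1  0. ] q [-0.127  0.06   1.854 -0.081  1.057  1.794]
delta tool [-46.  199.8 242.5] z axis [ 0.16  -0.092 -0.983] xbear -17.9
```

>>> send_rows(plan="35 40 -10 0 95; 35 40 -10 0 95; 35 40 -10 0 95; 35 40 -5 0 95; 35 40 0 0 95; 0 0 0 0 95")

```text
t: 10.8
eef_pos: [558.3, -244.7, 366.7]
tcp_rot: [3.104, -0.182, -0.307]
ft_force: [-0.7, 0.7, 0.1]
opening: 0.996
```

>>> send_rows(plan="-40 6 35 0 95; -40 6 35 0 95; -40 6 35 0 95; -40 6 30 0 95; 0 0 0 0 95")

```text
t: 11.3
eef_pos: [427.4, -234.4, 204.5]
tcp_rot: [3.105, -0.181, -0.31]
ft_force: [0.0, 0.4, 0.3]
opening: 0.999
```

>>> send_rows(plan="25 0 -5 0 95; 25 0 -5 0 95; 25 0 -5 0 95; 25 0 -5 0 95; 25 0 -5 0 95; 25 0 -5 0 95; 25 0 -5 0 95; 25 0 -5 0 95")

```text
t: 12.1
eef_pos: [621.0, -294.7, 282.7]
tcp_rot: [3.105, -0.183, -0.312]
ft_force: [0.0, 0.9, -0.5]
opening: 1.0
```

Run:
```python
from h import *
from cell import env,eyes
dl(env.state(),[395.5,-212.4,60])
```

```text
t 12.1 pos [ 621.  -294.7  282.7] rot [ 3.105 -0.183 -0.312] op 95.1 F [ 0.   0.9 -0.5] q [-0.542  0.421  1.405  0.007  1.13   1.342]
delta tool [-276.4  -15.5  175. ] z axis [ 0.162 -0.09  -0.983] xbear -17.9
```

Run:
```python
from h import *
from cell import env,eyes
dl(env.state(),[780,-100,340])
```

```text
t 12.1 pos [ 621.  -294.7  282.7] rot [ 3.105 -0.183 -0.312] op 95.1 F [ 0.   0.9 -0.5] q [-0.542  0.421  1.405  0.007  1.13   1.342]
delta tool [ 100.4 -232.5  -48.2] z axis [ 0.162 -0.09  -0.983] xbear -17.9
```

>>> send_rows(plan="15 -38 -18 0 95; 15 -38 -18 0 95; 15 -38 -12 0 95; 15 -38 0 0 95; 15 -38 0 0 95; 15 -38 0 0 95; 0 0 0 0 95")

```text
t: 12.8
eef_pos: [785.1, -94.3, 341.0]
tcp_rot: [3.107, -0.19, -0.315]
ft_force: [-0.8, -0.8, 0.3]
opening: 0.994
```

Run:
```python
from h import *
from cell import env,eyes
dl(env.state(),[860,-118,340])
```

```text
t 12.8 pos [785.1 -94.3 341. ] rot [ 3.107 -0.19  -0.315] op 94.6 F [-0.8 -0.8  0.3] q [-0.179  0.58   0.989 -0.061  1.389  1.715]
delta tool [77.  -1.2 15.8] z axis [ 0.169 -0.092 -0.981] xbear -18.1
```

>>> send_rows(plan="30 0 6 0 95; 30 0 6 0 95; 30 0 6 0 95; 30 0 6 0 95")

```text
t: 13.2
eef_pos: [905.3, -129.5, 342.9]
tcp_rot: [3.107, -0.194, -0.311]
ft_force: [1.0, 0.4, 1.2]
opening: 1.001
```

Run:
```python
from h import *
from cell import env,eyes
dl(env.state(),[860,-118,340])
```

```text
t 13.2 pos [ 905.3 -129.5  342.9] rot [ 3.107 -0.194 -0.311] op 95.2 F [1.  0.4 1.2] q [-0.195  0.869  0.425 -0.057  1.659  1.68 ]
delta tool [-46.4   3.1  -6.1] z axis [ 0.173 -0.092 -0.981] xbear -17.8
```

>>> send_rows(plan="15 0 0 0 95; 15 0 0 0 95; 10 0 0 0 95; 10 0 0 0 95")

```text
t: 13.6
eef_pos: [941.4, -144.7, 333.8]
tcp_rot: [3.107, -0.189, -0.313]
ft_force: [-0.0, -0.7, 0.6]
opening: 0.996
```

Run:
```python
from h import *
from cell import env,eyes
dl(env.state(),[860,-118,340])
```

```text
t 13.6 pos [ 941.4 -144.7  333.8] rot [ 3.107 -0.189 -0.313] op 94.8 F [-0.  -0.7  0.6] q [-0.204  1.049  0.049 -0.057  1.858  1.661]
delta tool [-82.9   0.4 -22.2] z axis [ 0.168 -0.091 -0.982] xbear -17.9
```

>>> send_rows(plan="30 0 -10 0 95; 30 0 -10 0 95; 30 0 -10 0 95")

```text
t: 13.9
eef_pos: [953.3, -160.4, 349.2]
tcp_rot: [3.116, -0.253, -0.311]
ft_force: [-0.4, -1.0, -1.0]
opening: 0.998
```

Run:
```python
from h import *
from cell import env,eyes
dl(env.state(),[860,-118,340])
```

```text
t 13.9 pos [ 953.3 -160.4  349.2] rot [ 3.116 -0.253 -0.311] op 94.9 F [-0.4 -1.  -1. ] q [-0.219  1.038  0.047 -0.05   1.806  1.648]
delta tool [-100.9  -11.4  -16.9] z axis [ 0.231 -0.101 -0.968] xbear -17.8
```

>>> send_rows(plan="30 -3 -10 0 95; 30 -3 -10 0 95; 30 -3 -10 0 95; 30 -3 -10 0 95; 30 -3 -10 0 95")

```text
t: 14.4
eef_pos: [969.3, -169.0, 389.2]
tcp_rot: [3.13, -0.363, -0.31]
ft_force: [-0.0, 0.5, 0.1]
opening: 1.001
```

Run:
```python
from h import *
from cell import env,eyes
dl(env.state(),[860,-118,340])
```

```text
t 14.4 pos [ 969.3 -169.   389.2] rot [ 3.13  -0.363 -0.31 ] op 95.2 F [-0.   0.5  0.1] q [-0.227  1.003  0.048 -0.041  1.728  1.642]
delta tool [-129.3  -15.3    3.3] z axis [ 0.335 -0.119 -0.935] xbear -17.7
```

>>> send_rows(plan="-45 0 0 0 95; -45 0 0 0 95; -45 0 0 0 95; -45 0 0 0 95; -45 0 0 0 95; -45 0 0 0 95")

```text
t: 15.0
eef_pos: [794.8, -112.7, 319.2]
tcp_rot: [3.131, -0.372, -0.311]
ft_force: [0.7, -0.2, 0.7]
opening: 0.995
```

Run:
```python
from h import *
from cell import env,eyes
dl(env.state(),[398,-213,130])
```

```text
t 15.0 pos [ 794.8 -112.7  319.2] rot [ 3.131 -0.372 -0.311] op 94.7 F [ 0.7 -0.2  0.7] q [-0.204  0.514  1.197 -0.057  1.062  1.698]
delta tool [-392.2  216.4   52.3] z axis [ 0.343 -0.121 -0.931] xbear -17.8
```

>>> send_rows(plan="-40 27 -15 0 95; -40 27 -15 0 95; -40 27 -15 0 95; -40 27 -15 0 95; -40 27 -15 0 95; -40 27 -15 0 95; -40 27 -10 0 95")

```text
t: 15.7
eef_pos: [455.2, -194.4, 313.0]
tcp_rot: [3.129, -0.381, -0.303]
ft_force: [0.5, -0.7, 0.4]
opening: 1.0
```

Run:
```python
from h import *
from cell import env,eyes
dl(env.state(),[402,-215,140])
```

```text
t 15.7 pos [ 455.2 -194.4  313. ] rot [ 3.129 -0.381 -0.303] op 95.1 F [ 0.5 -0.7  0.4] q [-0.598  0.007  1.919  0.129  0.851  1.211]
delta tool [-105.8   33.8  144.4] z axis [ 0.351 -0.123 -0.928] xbear -17.4
```

>>> send_rows(plan="-20 6 28 0.01 95; -20 6 28 0.01 95; -20 6 28 0 95; -20 6 28 0 95; -15 5 25 0 95; 0 0 0 0 95")

```text
t: 16.3
eef_pos: [405.7, -214.9, 152.2]
tcp_rot: [3.129, -0.398, -0.329]
ft_force: [0.5, 0.5, 0.8]
opening: 0.997
```

Run:
```python
from h import *
from cell import env,eyes
s=env.state();dl(s,[402,-215,80]);dl(s,[401,-214.5,9])
p=eyes.read_camera('wrist');cv2.imwrite('pics/w4.png',p['image'][:,:,::-1])
C=cam(p)
h=np.array([.948,-.317]);l=np.array([.317,.948])
def L(x,y,z): return np.r_[np.array([460,-234])+x*h+y*l,z]
for q in [(-46,32,34),(-46,-32,34),(49,32,22),(49,-32,22),(-154,10,34),(-154,-10,34),(-68,0,34)]: print(q,proj(C,L(*q),True).round())
```

```text
t 16.3 pos [ 405.7 -214.9  152.2] rot [ 3.129 -0.398 -0.329] op 94.8 F [0.5 0.5 0.8] q [-0.726  0.165  2.26   0.393  0.369  0.834]
delta tool [-31.2   0.4  65.2] z axis [ 0.363 -0.138 -0.922] xbear -18.9
t 16.3 pos [ 405.7 -214.9  152.2] rot [ 3.129 -0.398 -0.329] op 94.8 F [0.5 0.5 0.8] q [-0.726  0.165  2.26   0.393  0.369  0.834]
delta tool [-59.8  -0.5 130.3] z axis [ 0.363 -0.138 -0.922] xbear -18.9
(-46, 32, 34) [[253. 230.]]
(-46, -32, 34) [[314. 230.]]
(49, 32, 22) [[254. 147.]]
(49, -32, 22) [[311. 146.]]
(-154, 10, 34) [[275. 331.]]
(-154, -10, 34) [[294. 331.]]
(-68, 0, 34) [[284. 251.]]
```

View pics/w4.png

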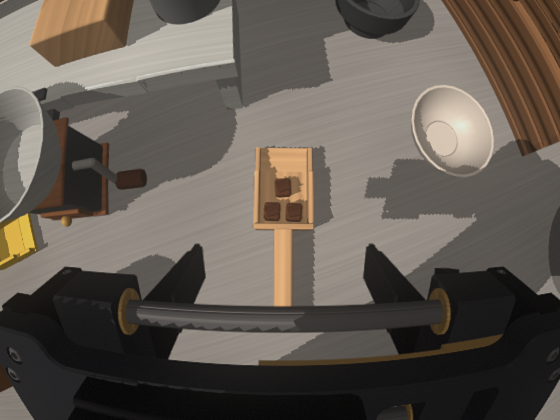

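```bash
cat > kin.py <<'E'
import numpy as np
from scipy.optimize import least_squares
D=[([-1.2876,.4916,1.5595,0,1.0917,-.1056],[236.9,-578.1,176.4]),
([-.3736,.5239,1.0171,.0001,1.59995,.8146],[681.2,-196.2,364.4]),
([-.387,1.049,.051,.002,1.999,1.542],[865.6,-281.4,328.3]),
([-.522,.279,1.433,.013,1.34,1.367],[546.1,-233.8,352.1]),
([-.654,.14,1.995,.032,.891,1.219],[395.5,-210.4,214.2]),
([-.639,.15,1.939,.037,.847,1.234],[435,-230.3,233.1]),
([-.184,.318,1.348,-.063,1.291,1.713],[643.1,-71.9,368.8]),
([-.127,.06,1.854,-.081,1.057,1.794],[462.3,-14.5,299.2]),
([-.204,1.049,.049,-.057,1.858,1.661],[941.4,-144.7,333.8]),
([-.204,.514,1.197,-.057,1.062,1.698],[794.8,-112.7,319.2]),
([-.726,.165,2.26,.393,.369,.834],[405.7,-214.9,152.2]),
([-.195,.869,.425,-.057,1.659,1.68],[905.3,-129.5,342.9])]
def Ry(a):c,s=np.cos(a),np.sin(a);return np.array([[c,0,s],[0,1,0],[-s,0,c]])
def Rz(a):c,s=np.cos(a),np.sin(a);return np.array([[c,-s,0],[s,c,0],[0,0,1]])
def fk(q,p,full=False):
    r0,z0,l1,l2,l3,off,s4,o4=p
    R=Rz(q[0]);x=np.array([r0,0,z0])
    A=Ry(q[1]);x=x+A@[0,0,l1]; A=A@Ry(q[2]); x=x+A@[o4,off,l2]
    A=A@Rz(s4*q[3])@Ry(q[4]); x=x+A@[0,0,l3]
    if full:
        T=R@A@Rz(s4*q[5]) ;return R@x,T
    return R@x
def solve(s4):
    f=lambda p:np.concatenate([fk(q,np.r_[p[:6],s4,p[6]])-np.array(x) for q,x in D])
    return least_squares(f,[50,300,450,450,300,66,0.])
r=[solve(s) for s in (1,-1)]
b=min(r,key=lambda a:a.cost);s4=1 if b is r[0] else -1
P=np.r_[b.x[:6],s4,b.x[6]]
if __name__=='__main__':print(P.round(1),[a.cost for a in r],np.abs(b.fun).max())
E
python3 kin.py
```

```text
[-2.000e-01  1.968e+02  5.871e+02  4.110e+02  3.100e+02  6.590e+01
  1.000e+00  4.290e+01] [np.float64(0.4477810072081975), np.float64(5725.568700985447)] 0.4244427948846692
```

```bash
cat >> kin.py <<'E'
from scipy.spatial.transform import Rotation as Ro
def tool(q):
    x,T=fk(q,P,True);return x,T@Rz(OFF)
OFF=0.0
T0=Ro.from_euler('xyz',[3.129,-.398,-.329]).as_matrix()
M=fk(D[10][0],P,True)[1].T@T0
OFF=np.arctan2(M[1,0],M[0,0])
lo=np.array([-3.1,-.84,.05,-1.13,.06,-2.69]);hi=np.array([3.1,2.19,2.79,4.28,2.93,2.69])
def ik(x,R,q0,tries=6):
    best=None
    rng=np.random.default_rng(0)
    for i in range(tries):
        st=np.clip(np.array(q0)+(0 if i==0 else rng.normal(0,.4,6)),lo+.01,hi-.01)
        f=lambda q:np.r_[(tool(q)[0]-x)/100,Ro.from_matrix(R.T@tool(q)[1]).as_rotvec()]
        s=least_squares(f,st,bounds=(lo,hi))
        if best is None or s.cost<best.cost:best=s
        if best.cost<1e-8:break
    return best.x,best.cost
def Rt(alpha,bear,xb):
    # tool z tilted alpha toward bear; tool x closest to bearing xb
    z=np.array([np.sin(alpha)*np.cos(bear),np.sin(alpha)*np.sin(bear),-np.cos(alpha)])
    x=np.array([np.cos(xb),np.sin(xb),0]); x=x-z*(z@x)
    # choose x such that y horizontal-ish: y=z cross x
    x/=np.linalg.norm(x);return np.c_[x,np.cross(z,x),z]
E
python3 - <<'E'
from kin import *
print('M',M.round(3),OFF)
for q,x in D[:3]:print(Ro.from_matrix(tool(q)[1]).as_euler('xyz').round(3))
q=D[10][0]
for z in [120,90,60,30,9]:
    qq,c=ik(np.array([401,-214.5,z]),T0,q);print(z,qq.round(3),c);q=qq
E
```

```text
M [[ 0.    -1.    -0.   ]
 [ 1.     0.     0.001]
 [-0.001 -0.     1.   ]] 1.5703551697411307
[-3.14  -0.     0.389]
[ 3.141e+00 -1.000e-03  3.830e-01]
[-3.141 -0.043 -0.357]
120 [-0.735  0.227  2.312  0.563  0.268  0.648] 1.8254209280229287e-30
90 [-0.735  0.298  2.349  0.871  0.186  0.332] 3.954366983859769e-29
60 [-0.735  0.376  2.382  1.498  0.142 -0.303] 4.886405840092489e-31
30 [-0.735  0.459  2.41   2.183  0.174 -0.996] 1.687398218435782e-30
9 [-0.735  0.52   2.426  2.462  0.227 -1.28 ] 2.6878578068942284e-23
```

Run:
```python
from kin import *
al=.395; hb=-0.322; h=np.array([np.cos(hb),np.sin(hb),0]);C=np.array([560.5,5,0])
R0=Rt(al,hb,hb)
n=np.array([117*np.cos(al)-16*np.sin(al),0,117*np.sin(al)+16*np.cos(al)-19]);print(n)
q=np.array([-.3,.2,1.9,.1,.6,1.5])
for k in range(0,181,15):
    R=R0@Rz(-np.radians(k))
    nose=C+np.array([0,0,195-30*k/180])
    x=nose-R@n
    q,c=ik(x,R,q); print(k,x.round(),q.round(2),'%.0e'%c, 'scoop slope nose',round(np.degrees(np.arcsin(-(R@np.array([np.cos(al),0,np.sin(al)]))[2])),1))
```

```text
[101.83366701   0.          40.79050312]
0 [456.  40. 193.] [ 0.03  0.11  2.18 -0.28  0.5   2.15] 2e-20 scoop slope nose 0.0
15 [451.  14. 192.] [-0.04  0.09  2.2  -0.23  0.48  1.77] 2e-28 scoop slope nose 0.7
30 [452. -13. 194.] [-0.12  0.09  2.2  -0.17  0.47  1.38] 4e-28 scoop slope nose 2.7
45 [460. -37. 197.] [-0.19  0.09  2.18 -0.11  0.48  1.01] 7e-29 scoop slope nose 6.0
60 [473. -59. 203.] [-0.24  0.11  2.14 -0.06  0.5   0.65] 4e-29 scoop slope nose 10.2
75 [491. -76. 210.] [-0.27  0.13  2.1  -0.04  0.53  0.34] 2e-30 scoop slope nose 15.3
90 [513. -87. 218.] [-0.29  0.15  2.04 -0.03  0.56  0.06] 4e-30 scoop slope nose 20.8
105 [538. -91. 225.] [-0.28  0.18  1.98 -0.03  0.59 -0.2 ] 2e-30 scoop slope nose 26.6
120 [562. -89. 232.] [-0.26  0.21  1.92 -0.04  0.62 -0.43] 3e-30 scoop slope nose 32.2
135 [586. -79. 238.] [-0.23  0.23  1.86 -0.06  0.65 -0.65] 2e-30 scoop slope nose 37.3
150 [607. -64. 242.] [-0.19  0.26  1.82 -0.08  0.68 -0.86] 5e-32 scoop slope nose 41.5
165 [623. -44. 243.] [-0.14  0.28  1.78 -0.11  0.69 -1.06] 4e-30 scoop slope nose 44.3
180 [635. -20. 242.] [-0.09  0.3   1.75 -0.14  0.71 -1.25] 7e-31 scoop slope nose 45.3
```

>>> send_rows(plan="-5 0 11 0 95; -5 0 11 0 95; -5 0 11 0 95; -5 0 11 0 95; -5 0 11 0 95")

```text
t: 16.85
eef_pos: [413.3, -218.9, 103.0]
tcp_rot: [3.123, -0.42, -0.324]
ft_force: [0.3, -1.1, 0.5]
opening: 0.997
```

Run:
```python
from h import *
from cell import env,eyes
dl(env.state(),[401,-214.5,9])
```

```text
t 16.85 pos [ 413.3 -218.9  103. ] rot [ 3.123 -0.42  -0.324] op 94.8 F [ 0.3 -1.1  0.5] q [-0.724  0.28   2.323  0.796  0.2    0.417]
delta tool [-50.3  -1.7  80.5] z axis [ 0.381 -0.147 -0.913] xbear -18.5
```

>>> send_rows(plan="-6 0 9 0 95; -6 0 9 0 95; -6 0 9 0 95; -6 0 9 0 95")

```text
t: 17.25
eef_pos: [415.7, -219.3, 70.8]
tcp_rot: [3.123, -0.441, -0.318]
ft_force: [-0.2, -0.4, 0.1]
opening: 0.999
```

Run:
```python
from h import *
from cell import env,eyes
dl(env.state(),[402.5,-215.2,9])
```

```text
t 17.25 pos [ 415.7 -219.3   70.8] rot [ 3.123 -0.441 -0.318] op 95.0 F [-0.2 -0.4  0.1] q [-0.729  0.364  2.369  1.614  0.154 -0.417]
delta tool [-38.9  -0.6  49.9] z axis [ 0.399 -0.151 -0.904] xbear -18.2
```

>>> send_rows(plan="-8 0 8 0 95; -8 0 8 0 95; -8 0 8 0 95; -8 0 8 0 95")

```text
t: 17.65
eef_pos: [413.6, -219.5, 39.3]
tcp_rot: [3.12, -0.47, -0.312]
ft_force: [1.1, 0.6, 0.2]
opening: 0.997
```

Run:
```python
from h import *
from cell import env,eyes
dl(env.state(),[402.5,-215.2,9])
```

```text
t 17.65 pos [ 413.6 -219.5   39.3] rot [ 3.12  -0.47  -0.312] op 94.8 F [1.1 0.6 0.2] q [-0.743  0.457  2.425  2.38   0.248 -1.213]
delta tool [-24.3  -1.2  21.6] z axis [ 0.424 -0.16  -0.891] xbear -17.9
```

>>> send_rows(plan="-6 0 5 0 95; -6 0 5 0 95; -6 0 5 0.01 95; -6 0 5 0.01 95; 0 0 0 0 95")

```text
t: 18.15
eef_pos: [416.3, -222.9, 19.5]
tcp_rot: [3.124, -0.51, -0.329]
ft_force: [-0.8, 0.4, 0.4]
opening: 0.999
```

Run:
```python
from h import *
from cell import env,eyes
dl(env.state(),[403.5,-215.4,10])
p=eyes.read_camera('wrist');cv2.imwrite('pics/w5.png',p['image'][:,:,::-1])
```

```text
t 18.15 pos [ 416.3 -222.9   19.5] rot [ 3.124 -0.51  -0.329] op 95.0 F [-0.8  0.4  0.4] q [-0.756  0.532  2.46   2.611  0.376 -1.448]
delta tool [-17.3  -3.    1.2] z axis [ 0.456 -0.175 -0.873] xbear -18.8
```

View pics/w5.png

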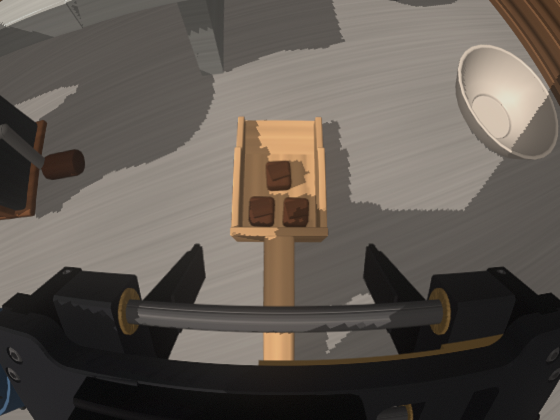

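>>> send_rows(plan="-4 -1 0 0 95; -4 -1 0 0 95; -4 -1 0 0 95; -4 0 0 0 95; 0 0 0 0 95")

```text
t: 18.7
eef_pos: [406.6, -216.4, 14.6]
tcp_rot: [3.121, -0.519, -0.325]
ft_force: [-0.6, 0.2, -0.5]
opening: 0.999
```

Run:
```python
from h import *
from cell import env,eyes
dl(env.state(),[404.2,-215.7,10])
```

```text
t 18.7 pos [ 406.6 -216.4   14.6] rot [ 3.121 -0.519 -0.325] op 95.0 F [-0.6  0.2 -0.5] q [-0.765  0.552  2.5    2.671  0.438 -1.525]
delta tool [-4.4  0.1  2.7] z axis [ 0.463 -0.178 -0.868] xbear -18.6
```

>>> send_rows(plan="-4 0 3 0 95; 0 0 0 0 95; 0 0 0 0 0; 0 0 0 0 0; 0 0 0 0 0; 0 0 0 0 0; 0 0 0 0 0; 0 0 0 0 0")

```text
t: 19.5
eef_pos: [404.7, -216.0, 9.5]
tcp_rot: [3.121, -0.519, -0.326]
ft_force: [0.3, 0.4, -0.6]
opening: 0.55
```

Run:
```python
from h import *
from cell import env,eyes
dl(env.state(),[404.2,-215.7,10])
p=eyes.read_camera('wrist');cv2.imwrite('pics/w6.png',p['image'][:,:,::-1])
p=eyes.read_camera('scene');cv2.imwrite('pics/s6.png',cv2.resize(p['image'][180:330,150:350,::-1],(800,600)))
```

```text
t 19.5 pos [ 404.7 -216.     9.5] rot [ 3.121 -0.519 -0.326] op 52.3 F [ 0.3  0.4 -0.6] q [-0.768  0.569  2.508  2.69   0.461 -1.55 ]
delta tool [-0.3 -0.1 -0.7] z axis [ 0.464 -0.178 -0.868] xbear -18.7
```

View pics/w6.png

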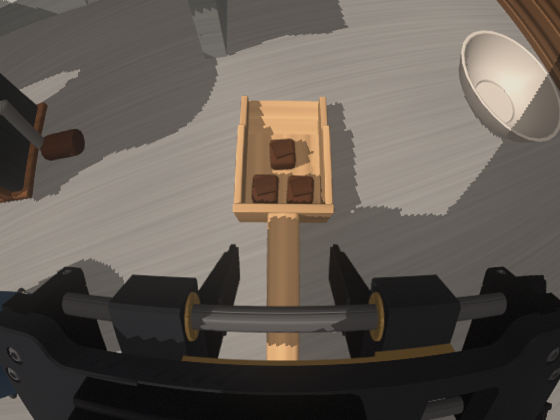

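View pics/s6.png

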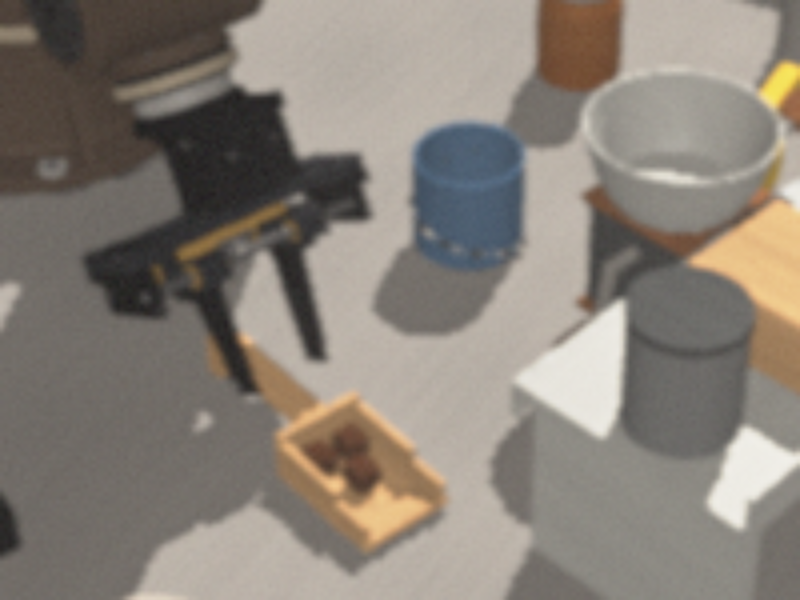

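Wrist view: the handle is centred between the fingers (x≈285), lumps in the bowl. The fingers are still closing, so I continue closing.

>>> send_rows(plan="0 0 0 0 0; 0 0 0 0 0; 0 0 0 0 0; 0 0 0 0 0; 0 0 0 0 0; 0 0 0 0 0; 0 0 0 0 0")

```text
t: 20.3
eef_pos: [404.7, -216.0, 9.5]
tcp_rot: [3.121, -0.52, -0.326]
ft_force: [0.2, -0.7, 0.1]
opening: 0.001
```

Run:
```python
from h import *
from cell import env,eyes
dl(env.state(),[404.2,-215.7,10])
p=eyes.read_camera('wrist');cv2.imwrite('pics/w7.png',p['image'][:,:,::-1])
p=eyes.read_camera('scene');cv2.imwrite('pics/s7.png',cv2.resize(p['image'][180:330,150:350,::-1],(800,600)))
```

```text
t 20.3 pos [ 404.7 -216.     9.5] rot [ 3.121 -0.52  -0.326] op 0.1 F [ 0.2 -0.7  0.1] q [-0.768  0.569  2.508  2.69   0.461 -1.55 ]
delta tool [-0.3 -0.1 -0.7] z axis [ 0.464 -0.178 -0.868] xbear -18.7
```

View pics/w7.png

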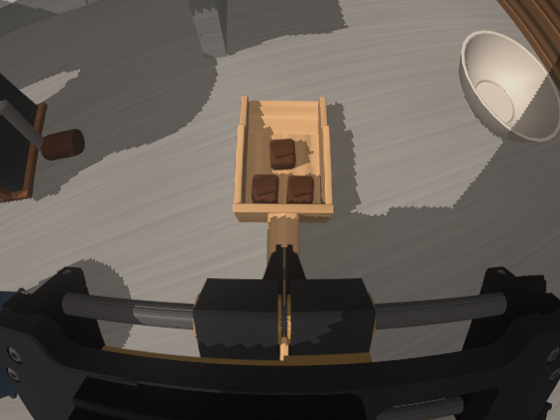

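View pics/s7.png

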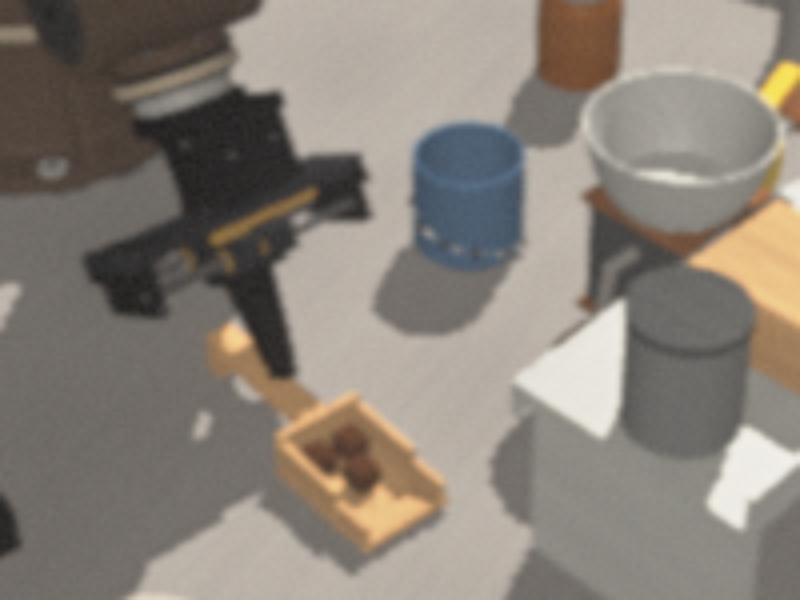

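Run:
```python
from h import *
from kin import tool
from cell import env,eyes
s=env.state();print(s['eef_pos'],tool(s['joints'])[0],Ro.from_matrix(tool(s['joints'])[1]).as_euler('xyz'))
w=cam(eyes.read_camera('wrist'));S=cam(eyes.read_camera('scene'));a=np.array([.464,-.178,-.868])
for k in (0,-19,-40,-60):
    P=s['eef_pos']+k*a; print(k,P.round(1),proj(w,P,True).round(1),((proj(S,P)-[150,180])*4).round(1))
print('scoop handle',[(proj(S,[395.5,-212.4,z])-[150,180])*4 for z in(18,26,34)],[proj(w,[395.5,-212.4,z],True) for z in(18,26,34)])
print(w[0].round(2))
```

```text
[ 404.70700676 -216.03007261    9.51008222] [ 404.99015492 -216.22398168    9.54356645] [ 3.12072362 -0.51940834 -0.32517885]
0 [ 404.7 -216.     9.5] [[284.2 239.2]] [[301.  426.5]]
-19 [ 395.9 -212.6   26. ] [[284.2 250.4]] [[291.6 399.9]]
-40 [ 386.1 -208.9   44.2] [[284.3 265.3]] [[281.1 370.4]]
-60 [ 376.9 -205.4   61.6] [[284.3 282.5]] [[271. 342.]]
scoop handle [array([[291.89722558, 408.6197998 ]]), array([[291.30139487, 399.495335  ]]), array([[290.70127131, 390.3051301 ]])] [array([[283.81257856, 252.37173162]]), array([[284.03866873, 251.1557683 ]]), array([[284.28290412, 249.84177689]])]
[[-3.3000e-01  9.2000e-01 -2.0000e-01  3.7740e+02]
 [-9.4000e-01 -3.2000e-01  9.0000e-02 -2.0207e+02]
 [ 2.0000e-02  2.2000e-01  9.8000e-01  2.3037e+02]
 [ 0.0000e+00  0.0000e+00  0.0000e+00  1.0000e+00]]
```

Run:
```python
from h import *
import pickle
d=pickle.load(open('d0.pkl','rb'));S=cam(d['scene'])
R=Ro.from_euler('xyz',[-3.1405,0,.3888]).as_matrix();x=np.array([236.9,-578.1,176.4])
for k in(0,-19,-35):
  for y in (-48,0,48): print(k,y,proj(S,x+R@[0,y,k]).round(1))
cv2.imwrite('pics/s0c.png',cv2.resize(d['scene']['image'][190:340,0:100,::-1],(400,600)))
```

```text
0 -48 [[ 62.7 287.4]]
0 0 [[ 51.3 303.8]]
0 48 [[ 39.  321.5]]
-19 -48 [[ 60.6 280.7]]
-19 0 [[ 49. 297.]]
-19 48 [[ 36.4 314.6]]
-35 -48 [[ 58.7 275. ]]
-35 0 [[ 46.9 291.2]]
-35 48 [[ 34.2 308.7]]
```

View pics/s0c.png

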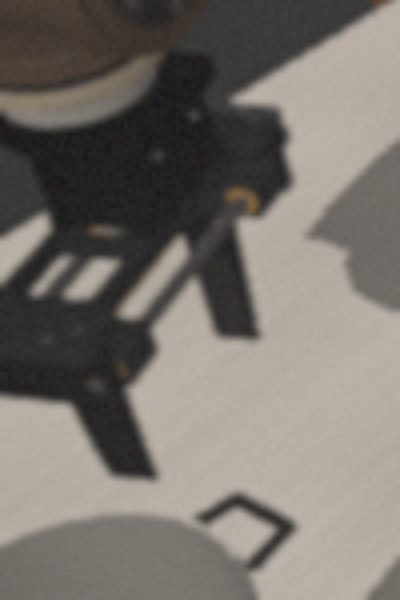

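Run:
```python
from h import *
from cell import env,eyes
s=env.state();R=Ro.from_euler('xyz',s['tcp_rot']).as_matrix()
w=cam(eyes.read_camera('wrist'));S=cam(eyes.read_camera('scene'))
for k in (0,-10,-20,-30,-36):
  for x in(-10,10):
    P=s['eef_pos']+R@[x,0,k]; print(k,x,P.round(1),proj(w,P,True).round(1),((proj(S,P)-[150,180])*4).round(1))
for x in(-10,10):
    P=s['eef_pos']+R@[x,0,0]+[0,0,31]; print('z',x,P.round(1),proj(w,P,True).round(1),((proj(S,P)-[150,180])*4).round(1))
p=eyes.read_camera('scene');cv2.imwrite('pics/s8.png',cv2.resize(p['image'][240:300,190:270,::-1],(800,600),interpolation=cv2.INTER_CUBIC))
```

```text
0 -10 [ 396.5 -213.3    4.5] [[284.2 252.5]] [[293.3 425.1]]
0 10 [ 412.9 -218.8   14.5] [[284.2 225.5]] [[308.7 428. ]]
-10 -10 [ 391.8 -211.5   13.2] [[284.2 258.6]] [[288.4 411.2]]
-10 10 [ 408.3 -217.    23.1] [[284.2 230.6]] [[303.8 413.9]]
-20 -10 [ 387.2 -209.7   21.9] [[284.2 265.3]] [[283.5 397.3]]
-20 10 [ 403.6 -215.3   31.8] [[284.2 236.3]] [[298.8 399.8]]
-30 -10 [ 382.6 -207.9   30.6] [[284.2 272.6]] [[278.5 383.3]]
-30 10 [ 399.  -213.5   40.5] [[284.3 242.5]] [[293.8 385.6]]
-36 -10 [ 379.8 -206.9   35.8] [[284.3 277.3]] [[275.5 374.9]]
-36 10 [ 396.2 -212.4   45.7] [[284.3 246.5]] [[290.7 377.1]]
z -10 [ 396.5 -213.3   35.5] [[285.2 247.6]] [[291.  389.8]]
z 10 [ 412.9 -218.8   45.5] [[285.2 216. ]] [[306.6 392.2]]
```

View pics/s8.png

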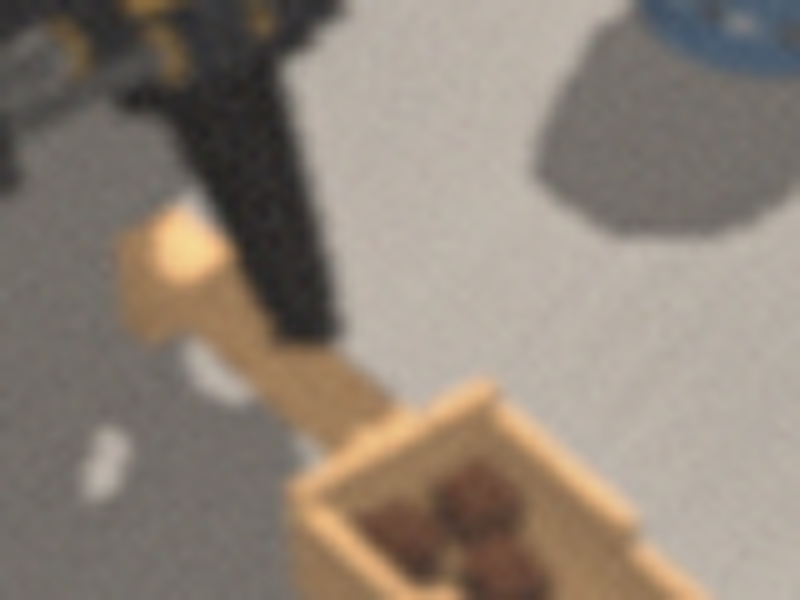

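>>> send_rows(plan="0 0 0 0 50; 0 0 0 0 50; 0 0 0 0 50; 0 0 0 0 50; 0 0 0 0 50; 0 0 0 0 50")

```text
t: 21.25
eef_pos: [404.7, -216.1, 9.5]
tcp_rot: [3.121, -0.519, -0.326]
ft_force: [-0.2, 0.6, -0.3]
opening: 0.452
```

>>> send_rows(plan="0 0 7 0 50; 0 0 7 0 50; 0 0 7 0 50; 0 0 7 0 50; 0 0 5 0 50; 0 0 0 0 50")

```text
t: 21.85
eef_pos: [421.6, -222.7, -22.4]
tcp_rot: [3.121, -0.519, -0.326]
ft_force: [0.8, -0.5, 0.5]
opening: 0.528
```

Run:
```python
from h import *
from cell import env,eyes
dl(env.state(),[421,-222.2,-21.7])
p=eyes.read_camera('scene');cv2.imwrite('pics/s9.png',cv2.resize(p['image'][240:300,190:270,::-1],(800,600),interpolation=cv2.INTER_CUBIC))
```

```text
t 21.85 pos [ 421.6 -222.7  -22.4] rot [ 3.121 -0.519 -0.326] op 50.2 F [ 0.8 -0.5  0.5] q [-0.746  0.669  2.48   2.767  0.526 -1.612]
delta tool [-0.3 -0.2 -1. ] z axis [ 0.463 -0.178 -0.868] xbear -18.7
```

View pics/s9.png

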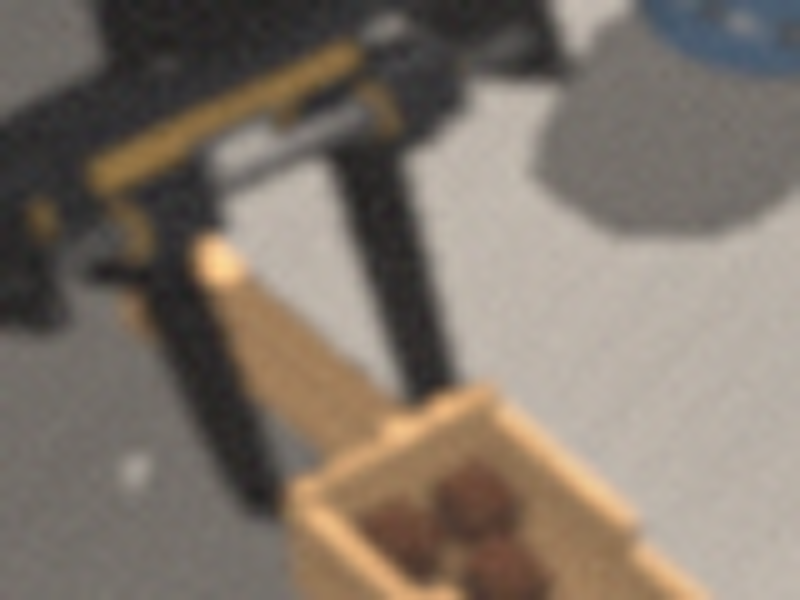

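Fingers now straddle the handle (tips at (260,515) and (430,390) in the crop, below the handle). Close.

>>> send_rows(plan="0 0 0 0 0; 0 0 0 0 0; 0 0 0 0 0; 0 0 0 0 0; 0 0 0 0 0; 0 0 0 0 0; 0 0 0 0 0")

```text
t: 22.6
eef_pos: [421.1, -222.4, -21.4]
tcp_rot: [3.121, -0.519, -0.325]
ft_force: [0.4, -0.3, -1.4]
opening: 0.21
```

>>> send_rows(plan="4 0 -7 0 0; 5 0 -9 0 0; 6 0 -10 0 0; 6 0 -10 0 0; 6 0 -10 0 0; 0 0 0 0 0")

```text
t: 23.2
eef_pos: [420.7, -221.4, 35.2]
tcp_rot: [3.119, -0.516, -0.326]
ft_force: [-0.4, 0.5, -1.4]
opening: 0.206
```

Run:
```python
from h import *
from cell import env,eyes
dl(env.state(),[421,-222.2,150])
p=eyes.read_camera('scene');cv2.imwrite('pics/s10.png',cv2.resize(p['image'][180:330,150:350,::-1],(800,600),interpolation=cv2.INTER_CUBIC))
```

```text
t 23.2 pos [ 420.7 -221.4   35.2] rot [ 3.119 -0.516 -0.326] op 19.6 F [-0.4  0.5 -1.4] q [-0.743  0.487  2.447  2.556  0.331 -1.377]
delta tool [ 57.1   2.9 -99.5] z axis [ 0.46  -0.179 -0.87 ] xbear -18.7
```

View pics/s10.png

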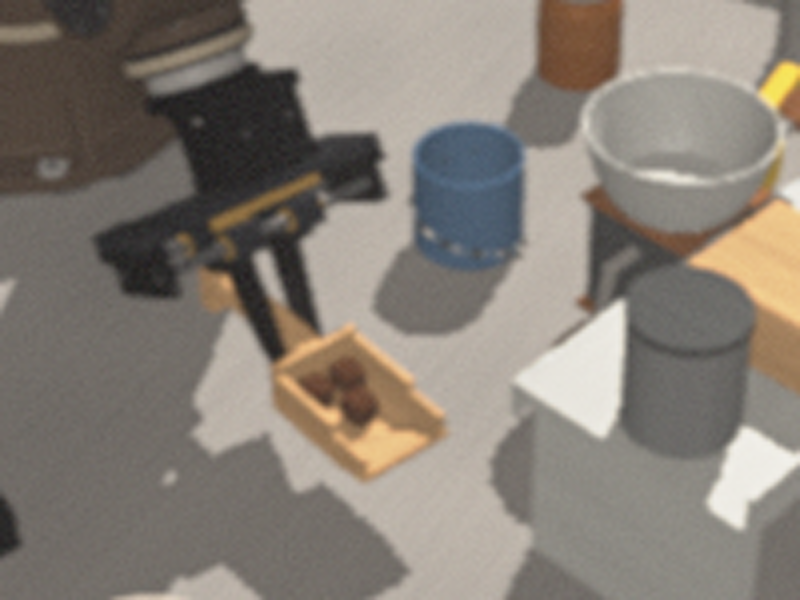

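```bash
cat > pour.py <<'E'
from kin import *
from cell import env
al=.518; hb=-0.326; C=np.array([560.5,5,0])
R0=Rt(al,hb,hb)
n=np.array([117*np.cos(al)-16*np.sin(al),0,117*np.sin(al)+16*np.cos(al)-55]);print(n)
q=np.array([-.3,.2,1.9,.1,.6,1.5])
for k in range(0,181,15):
    R=R0@Rz(-np.radians(k))
    nose=C+np.array([0,0,200-25*k/180])
    x=nose-R@n; g=x-55*R[:,2]
    q,c=ik(x,R,q); print(k,x.round(),'grip',g.round(),q.round(2),'%.0e'%c, 'slope',round(np.degrees(np.arcsin(-(R@np.array([np.cos(al),0,np.sin(al)]))[2])),1))
E
python3 pour.py
```

```text
[93.72861472  0.         16.83276956]
0 [475.  34. 168.] grip [450.  42. 216.] [ 0.05  0.17  2.26 -0.69  0.29  2.57] 3e-24 slope 0.0
15 [470.  10. 168.] grip [445.  19. 215.] [-0.02  0.15  2.28 -0.62  0.26  2.18] 8e-21 slope 0.8
30 [471. -14. 170.] grip [445.  -5. 218.] [-0.1   0.14  2.28 -0.5   0.24  1.74] 3e-31 slope 3.3
45 [477. -37. 176.] grip [451. -28. 223.] [-0.16  0.14  2.27 -0.35  0.24  1.27] 9e-31 slope 7.2
60 [488. -56. 183.] grip [462. -47. 231.] [-0.21  0.14  2.23 -0.22  0.26  0.83] 2e-30 slope 12.4
75 [504. -71. 192.] grip [478. -63. 240.] [-0.25  0.15  2.19 -0.14  0.29  0.46] 1e-19 slope 18.6
90 [523. -81. 202.] grip [497. -72. 250.] [-0.26  0.16  2.14 -0.1   0.33  0.15] 1e-22 slope 25.5
105 [544. -85. 212.] grip [518. -76. 260.] [-0.25  0.18  2.08 -0.1   0.37 -0.11] 8e-25 slope 32.8
120 [565. -82. 221.] grip [539. -74. 269.] [-0.24  0.2   2.02 -0.11  0.41 -0.34] 4e-26 slope 40.2
135 [586. -74. 229.] grip [560. -65. 276.] [-0.21  0.22  1.97 -0.14  0.44 -0.55] 2e-26 slope 47.3
150 [604. -59. 234.] grip [579. -51. 282.] [-0.17  0.24  1.93 -0.17  0.47 -0.75] 4e-26 slope 53.4
165 [619. -41. 237.] grip [594. -32. 284.] [-0.12  0.25  1.89 -0.21  0.5  -0.94] 4e-27 slope 57.7
180 [630. -18. 236.] grip [604. -10. 284.] [-0.07  0.27  1.87 -0.26  0.51 -1.13] 1e-28 slope 59.4
```

>>> send_rows(plan="7 0 -11 0 0; 7 0 -11 0 0; 7 0 -11 0 0; 7 0 -11 0 0; 7 0 -11 0 0; 7 0 -11 0 0; 7 0 -11 0 0; 7 0 -11 0 0")

```text
t: 24.05
eef_pos: [424.2, -218.3, 127.0]
tcp_rot: [3.129, -0.506, -0.329]
ft_force: [-0.1, 0.9, -1.7]
opening: 0.21
```

Run:
```python
from h import *
from cell import env,eyes
dl(env.state(),[421,-222.2,185])
```

```text
t 24.05 pos [ 424.2 -218.3  127. ] rot [ 3.129 -0.506 -0.329] op 20.0 F [-0.1  0.9 -1.7] q [-0.732  0.235  2.338  1.101  0.202  0.122]
delta tool [ 26.6   5.4 -51.5] z axis [ 0.455 -0.169 -0.875] xbear -18.8
```

>>> send_rows(plan="7 0 -11 0 0; 7 0 -11 0 0; 7 0 -11 0 0; 7 0 -11 0 0; 7 0 -11 0 0; 3 0 -5 0 0")

```text
t: 24.65
eef_pos: [425.8, -215.5, 195.7]
tcp_rot: [3.138, -0.492, -0.33]
ft_force: [1.1, 0.9, -2.0]
opening: 0.204
```

Run:
```python
from h import *
from cell import env,eyes
dl(env.state(),[482,-47,185])
p=eyes.read_camera('wrist');cv2.imwrite('pics/w11.png',p['image'][:,:,::-1])
```

```text
t 24.65 pos [ 425.8 -215.5  195.7] rot [ 3.138 -0.492 -0.33 ] op 19.4 F [ 1.1  0.9 -2. ] q [-0.725  0.095  2.228  0.478  0.398  0.774]
delta tool [  -6.4 -177.7    8.1] z axis [ 0.446 -0.157 -0.881] xbear -18.9
```

View pics/w11.png

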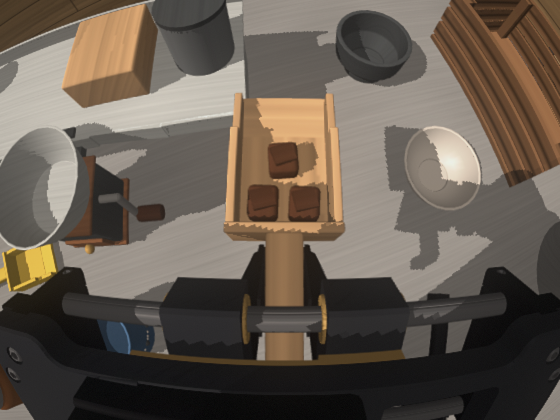

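>>> send_rows(plan="-1 -15 0 0 0; -1 -28 0 0 0; -1 -30 0 0 0; -1 -30 0 0 0; -1 -30 0 0 0; -1 -28 0 0 0; 0 -15 0 0 0; 0 0 0 0 0")

```text
t: 25.5
eef_pos: [476.4, -39.5, 185.2]
tcp_rot: [-3.14, -0.479, -0.332]
ft_force: [-1.4, -0.1, -0.4]
opening: 0.211
```

```bash
cat > now.py <<'E'
from h import *
from cell import env
import sys
s=env.state();dl(s,[float(v) for v in sys.argv[1:4]])
R=Ro.from_euler('xyz',s['tcp_rot']).as_matrix();ag=.519
hop=np.array([560.5,5,171])
x=R@[np.cos(ag),0,np.sin(ag)]; z=R@[np.sin(ag),0,-np.cos(ag)]
g=s['eef_pos']-55*R[:,2];nose=g+117*x-16*z
print('grip',g.round(),'nose rel hopper',(nose-hop).round(),'in tool',(R.T@(hop-nose)).round(),'slope',np.degrees(np.arcsin(-x[2])).round(1),'scoop origin',(g+68*x-26*z).round(1),'tilt',np.degrees(np.arccos(z[2])).round(1),'nose bearing',np.degrees(np.arctan2(x[1],x[0])).round())
E
python3 now.py 482 -47 185
```

```text
t 25.5 pos [476.4 -39.5 185.2] rot [-3.14  -0.479 -0.332] op 20.1 F [-1.4 -0.1 -0.4] q [-0.175  0.124  2.224 -0.222  0.327  1.921]
delta tool [6.7 5.2 3.7] z axis [ 0.436 -0.149 -0.888] xbear -19.0
grip [452. -31. 234.] nose rel hopper [  2. -74.  42.] in tool [-43. -69.  26.] slope 2.3 scoop origin [515.7 -53.1 205.3] tilt 2.3 nose bearing -19.0
```

>>> send_rows(plan="0 0 0 -0.08 0; 0 0 0 -0.13 0; 0 0 0 -0.14 0; 0 0 0 -0.14 0; 0 0 0 -0.14 0; 0 0 0 -0.14 0; 0 0 0 -0.08 0")

```text
t: 26.2
eef_pos: [471.4, -41.2, 178.5]
tcp_rot: [2.775, -0.288, 0.607]
ft_force: [0.2, -0.8, -1.1]
opening: 0.209
```

```bash
python3 now.py 482 -47 185
```

```text
t 26.2 pos [471.4 -41.2 178.5] rot [ 2.775 -0.288  0.607] op 19.9 F [ 0.2 -0.8 -1.1] q [-0.186  0.13   2.233 -0.196  0.325  1.003]
delta tool [ 7.  11.8 -0.5] z axis [ 0.423 -0.143 -0.895] xbear 34.8
grip [448. -33. 228.] nose rel hopper [-8.  3. 19.] in tool [-0. -1. 21.] slope 11.4 scoop origin [508.3 -16.1 190.5] tilt 23.3 nose bearing 24.0
```

>>> send_rows(plan="1 9 0 -0.10 0; 1 12 0 -0.13 0; 1 12 0 -0.13 0; 1 12 0 -0.13 0")

```text
t: 26.6
eef_pos: [497.3, -72.1, 193.0]
tcp_rot: [2.696, -0.08, 1.082]
ft_force: [-0.3, -0.3, -1.1]
opening: 0.21
```

```bash
python3 now.py 482 -47 185
```

```text
t 26.6 pos [497.3 -72.1 193. ] rot [ 2.696 -0.08   1.082] op 20.0 F [-0.3 -0.3 -1.1] q [-0.258  0.147  2.152 -0.074  0.392  0.312]
delta tool [ 14.3 -26.7  -2.7] z axis [ 0.415 -0.139 -0.899] xbear 62.0
grip [474. -65. 242.] nose rel hopper [-12.   3.  14.] in tool [ 2.  5. 18.] slope 22.1 scoop origin [519.4 -31.7 195.5] tilt 34.8 nose bearing 49.0
```

>>> send_rows(plan="1 12 0 -0.13 0; 1 12 0 -0.13 0; 1 12 0 -0.13 0; 1 12 0 -0.13 0; 1 12 0 -0.13 0; 0 0 0 0 0")

```text
t: 27.2
eef_pos: [549.2, -84.0, 214.1]
tcp_rot: [2.746, 0.201, 1.701]
ft_force: [0.8, 0.9, -1.9]
opening: 0.207
```

```bash
python3 now.py 482 -47 185
python3 - <<'E'
from h import *
from cell import env,eyes
p=eyes.read_camera('scene');cv2.imwrite('pics/s12.png',cv2.resize(p['image'][150:300,200:400,::-1],(800,600),interpolation=cv2.INTER_CUBIC))
p=eyes.read_camera('wrist');cv2.imwrite('pics/w12.png',p['image'][:,:,::-1])
E
```

```text
t 27.2 pos [549.2 -84.  214.1] rot [2.746 0.201 1.701] op 19.7 F [ 0.8  0.9 -1.9] q [-0.256  0.197  2.008 -0.054  0.496 -0.386]
delta tool [ 50.3 -64.5  -5.9] z axis [ 0.406 -0.133 -0.904] xbear 97.5
grip [527. -77. 264.] nose rel hopper [-16.  -0.   9.] in tool [ 0. 11. 15.] slope 38.5 scoop origin [543.8 -39.4 203.7] tilt 46.7 nose bearing 83.0
```

View pics/s12.png

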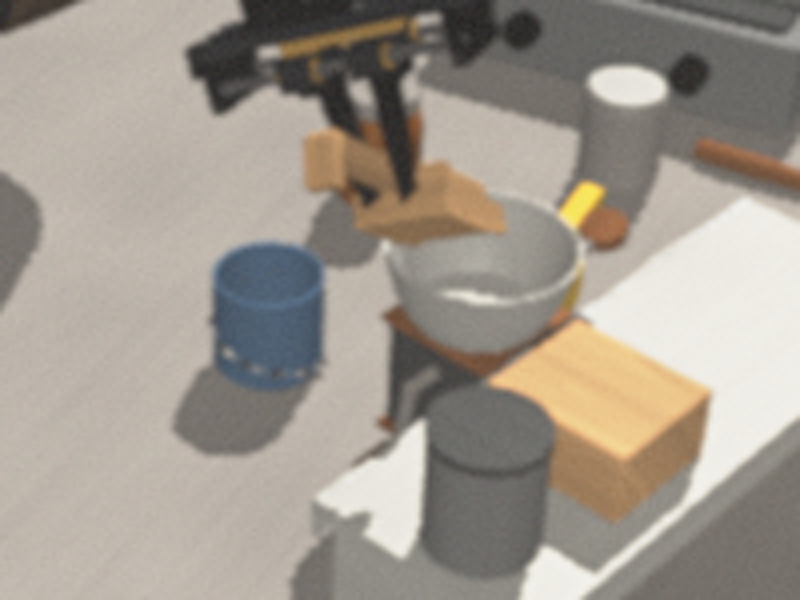

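View pics/w12.png

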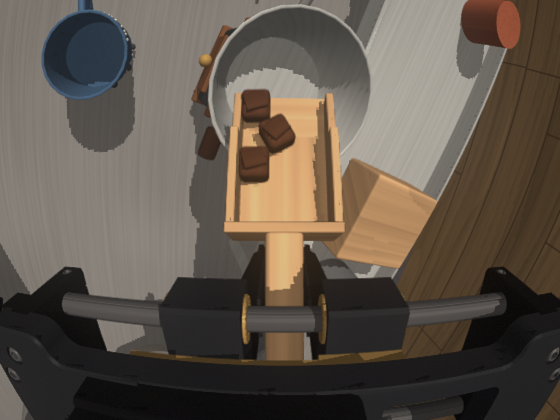

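>>> send_rows(plan="1 15 3 -0.10 0; 1 14 3 -0.10 0; 1 14 3 -0.10 0; 1 14 2 -0.10 0; 0 3 0 0 0")

```text
t: 27.8
eef_pos: [600.3, -61.7, 219.6]
tcp_rot: [2.853, 0.329, 2.083]
ft_force: [0.8, -0.4, -0.9]
opening: 0.208
```

```bash
python3 now.py 482 -47 185
python3 - <<'E'
from h import *
from cell import env,eyes
p=eyes.read_camera('wrist');cv2.imwrite('pics/w13.png',p['image'][:,:,::-1])
E
```

```text
t 27.8 pos [600.3 -61.7 219.6] rot [2.853 0.329 2.083] op 19.8 F [ 0.8 -0.4 -0.9] q [-0.183  0.265  1.89  -0.105  0.559 -0.667]
delta tool [ 78.2 -94.8 -17.8] z axis [ 0.399 -0.13  -0.907] xbear 119.3
grip [578. -55. 270.] nose rel hopper [3. 8. 3.] in tool [-4. -8.  3.] slope 46.9 scoop origin [579.4 -23.8 203.5] tilt 51.1 nose bearing 107.0
```

View pics/w13.png

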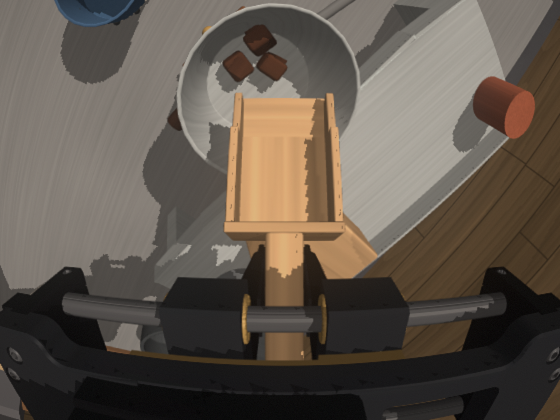

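>>> send_rows(plan="0 0 -12 0 0; 0 0 -20 0 0; 0 0 -20 0 0; 0 0 -10 0.10 0; 0 0 0 0.14 0; 0 0 0 0.14 0; 0 0 0 0.14 0; 0 0 0 0.14 0")

```text
t: 28.65
eef_pos: [565.5, -54.4, 281.5]
tcp_rot: [2.715, 0.066, 1.402]
ft_force: [0.3, 0.7, -0.7]
opening: 0.209
```

>>> send_rows(plan="0 0 0 0.14 0; 0 0 0 0.14 0; 0 0 0 0.14 0; 0 0 0 0.14 0; 0 0 0 0.14 0; 0 0 0 0.14 0; 0 0 0 0.14 0; 0 0 0 0.14 0")

```text
t: 29.45
eef_pos: [556.0, -55.5, 286.4]
tcp_rot: [2.913, -0.37, 0.261]
ft_force: [-0.3, 0.9, -1.0]
opening: 0.209
```

```bash
python3 now.py 434 -226 200
```

```text
t 29.45 pos [556.  -55.5 286.4] rot [ 2.913 -0.37   0.261] op 19.8 F [-0.3  0.9 -1. ] q [-0.19   0.124  1.879 -0.078  0.71   1.211]
delta tool [-182.2  124.7   51.6] z axis [ 0.399 -0.128 -0.908] xbear 15.0
grip [534. -48. 336.] nose rel hopper [ 87. -40. 134.] in tool [-117.  -82.   82.] slope 7.8 scoop origin [598.1 -44.6 301.9] tilt 14.6 nose bearing 8.0
```

>>> send_rows(plan="0 0 0 0.14 0; 0 0 0 0.14 0; 0 0 0 0.14 0; 0 0 0 0.12 0; 0 0 0 0 0")

```text
t: 29.95
eef_pos: [550.2, -56.1, 289.2]
tcp_rot: [-3.115, -0.432, -0.371]
ft_force: [0.9, 0.3, -1.3]
opening: 0.208
```

```bash
python3 now.py 434 -226 200
```

```text
t 29.95 pos [550.2 -56.1 289.2] rot [-3.115 -0.432 -0.371] op 19.7 F [ 0.9  0.3 -1.3] q [-0.194  0.112  1.886 -0.073  0.714  1.787]
delta tool [-79.7 202.   56.2] z axis [ 0.4   -0.127 -0.908] xbear -21.3
grip [528. -49. 339.] nose rel hopper [ 76. -94. 142.] in tool [-155.  -58.   87.] slope 5.0 scoop origin [589.8 -71.5 307.3] tilt 5.2 nose bearing -21.0
```

>>> send_rows(plan="-6 14 4 0 0; -10 26 7 -0.01 0; -10 26 7 -0.01 0; -10 26 7 -0.01 0; -10 26 7 0 0; -10 26 7 0 0; -10 26 7 0 0; -8 20 5 0 0")

```text
t: 30.75
eef_pos: [437.8, -222.5, 211.3]
tcp_rot: [-3.137, -0.44, -0.316]
ft_force: [0.1, -0.1, -1.0]
opening: 0.208
```

```bash
python3 now.py 434 -226 60
python3 - <<'E'
from kin import *
from cell import env
s=env.state();R=Ro.from_euler('xyz',s['tcp_rot']).as_matrix();q=s['joints']
for z in (150,100,60,20,-23):
    for x,y in((434,-226),(450,-230)):
        qq,c=ik(np.array([x,y,z]),R,q);print(z,x,qq.round(2),'%.0e'%c)
E
```

```text
t 30.75 pos [ 437.8 -222.5  211.3] rot [-3.137 -0.44  -0.316] op 19.8 F [ 0.1 -0.1 -1. ] q [-0.713  0.103  2.138  0.349  0.519  0.902]
delta tool [-66.8   5.2 135.8] z axis [ 0.407 -0.128 -0.905] xbear -18.1
grip [ 415. -215.  261.] nose rel hopper [ -35. -256.   65.] in tool [ -69. -254.   40.] slope 4.5 scoop origin [ 478.  -235.6  229.8] tilt 4.5 nose bearing -18.0
150 434 [-0.73  0.21  2.23  0.54  0.35  0.68] 9e-26
150 450 [-0.71  0.23  2.2   0.51  0.35  0.73] 5e-30
100 434 [-0.73  0.31  2.29  0.94  0.22  0.27] 1e-30
100 450 [-0.71  0.33  2.26  0.86  0.22  0.36] 2e-20
60 434 [-0.73  0.41  2.33  1.6   0.18 -0.41] 1e-29
60 450 [-0.71  0.42  2.3   1.48  0.17 -0.27] 3e-21
20 434 [-0.73  0.51  2.36  2.24  0.23 -1.06] 8e-22
20 450 [-0.71  0.52  2.33  2.17  0.2  -0.96] 2e-26
-23 434 [-0.73  0.63  2.39  2.58  0.33 -1.41] 2e-31
-23 450 [-0.71  0.63  2.35  2.54  0.3  -1.35] 3e-20
```

>>> send_rows(plan="-5 0 12 0 0; -6 0 14 0 0; -6 0 14 0 0; -6 0 14 0 0; -6 0 13 0 0; -6 0 12 0 0; -6 0 11 0 0; -6 0 11 0 0")

```text
t: 31.55
eef_pos: [433.8, -225.9, 100.7]
tcp_rot: [3.134, -0.447, -0.304]
ft_force: [-0.0, 0.1, -0.6]
opening: 0.211
```

```bash
python3 now.py 434 -226 -20
```

```text
t 31.55 pos [ 433.8 -225.9  100.7] rot [ 3.134 -0.447 -0.304] op 20.0 F [-0.   0.1 -0.6] q [-0.725  0.31   2.297  0.971  0.208  0.226]
delta tool [-52.   -0.8 108.9] z axis [ 0.411 -0.136 -0.902] xbear -17.4
grip [ 411. -218.  150.] nose rel hopper [ -39. -258.  -45.] in tool [ -16. -258.  -60.] slope 4.1 scoop origin [ 474.  -238.6  119.5] tilt 4.1 nose bearing -18.0
```

>>> send_rows(plan="-6 0 11 0 0; -6 0 11 0 0; -6 0 11 0 0; -6 0 11 0 0; -6 0 11 0 0; -6 0 11 0 0; -6 0 11 0 0")

```text
t: 32.25
eef_pos: [428.8, -227.1, 20.8]
tcp_rot: [3.123, -0.455, -0.288]
ft_force: [-0.1, 0.3, -0.4]
opening: 0.208
```

```bash
python3 now.py 434 -226 -20
```

```text
t 32.25 pos [ 428.8 -227.1   20.8] rot [ 3.123 -0.455 -0.288] op 19.8 F [-0.1  0.3 -0.4] q [-0.736  0.513  2.385  2.364  0.249 -1.214]
delta tool [-13.7  -3.3  38.7] z axis [ 0.416 -0.143 -0.898] xbear -16.5
grip [ 406. -219.   70.] nose rel hopper [ -44. -258. -124.] in tool [  26. -258. -130.] slope 3.7 scoop origin [ 469.  -239.1   39.9] tilt 3.8 nose bearing -17.0
```

>>> send_rows(plan="-5 0 10 0 0; -5 0 9 0 0; -4 0 7 0 0; 0 0 0 0 0")

```text
t: 32.65
eef_pos: [426.7, -228.9, -8.7]
tcp_rot: [3.115, -0.457, -0.28]
ft_force: [-0.5, 0.2, -0.8]
opening: 0.207
```

```bash
python3 now.py 434 -226 -20
```

```text
t 32.65 pos [ 426.7 -228.9   -8.7] rot [ 3.115 -0.457 -0.28 ] op 19.7 F [-0.5  0.2 -0.8] q [-0.741  0.597  2.407  2.59   0.335 -1.462]
delta tool [ 0.6 -5.2 12.7] z axis [ 0.417 -0.148 -0.897] xbear -16.1
grip [ 404. -221.   41.] nose rel hopper [ -46. -260. -154.] in tool [  43. -258. -157.] slope 3.5 scoop origin [ 467.  -240.6   10.5] tilt 3.8 nose bearing -17.0
```

>>> send_rows(plan="-2 0 4 0 0; -2 0 4 0 0; 0 0 0 0 0")

```text
t: 32.95
eef_pos: [426.9, -229.8, -16.7]
tcp_rot: [3.113, -0.459, -0.278]
ft_force: [0.3, -0.0, -1.5]
opening: 0.208
```

```bash
python3 now.py 434 -226 -20
```

```text
t 32.95 pos [ 426.9 -229.8  -16.7] rot [ 3.113 -0.459 -0.278] op 19.8 F [ 0.3 -0.  -1.5] q [-0.743  0.621  2.412  2.633  0.362 -1.51 ]
delta tool [ 3.7 -5.8  5.3] z axis [ 0.418 -0.149 -0.896] xbear -15.9
grip [ 404. -222.   33.] nose rel hopper [ -46. -260. -161.] in tool [  47. -258. -164.] slope 3.4 scoop origin [ 467.3 -241.4    2.6] tilt 3.7 nose bearing -17.0
```

>>> send_rows(plan="-1 0 3 0 0; 0 0 0 0 0; 0 0 0 0 55; 0 0 0 0 55; 0 0 0 0 55; 0 0 0 0 55; 0 0 0 0 55")

```text
t: 33.65
eef_pos: [428.0, -230.4, -19.0]
tcp_rot: [3.112, -0.462, -0.277]
ft_force: [-0.0, 0.4, 1.1]
opening: 0.553
```

```bash
python3 now.py 434 -226 -20
python3 - <<'E'
from h import *
from cell import env,eyes
p=eyes.read_camera('scene');cv2.imwrite('pics/s14.png',cv2.resize(p['image'][180:330,170:370,::-1],(800,600),interpolation=cv2.INTER_CUBIC))
p=eyes.read_camera('wrist');cv2.imwrite('pics/w14.png',p['image'][:,:,::-1])
E
```

```text
t 33.65 pos [ 428.  -230.4  -19. ] rot [ 3.112 -0.462 -0.277] op 52.6 F [-0.   0.4  1.1] q [-0.742  0.629  2.412  2.645  0.371 -1.523]
delta tool [ 3.7 -5.9  2.7] z axis [ 0.42  -0.151 -0.895] xbear -15.9
grip [ 405. -222.   30.] nose rel hopper [ -45. -261. -163.] in tool [  48. -258. -167.] slope 3.3 scoop origin [ 4.683e+02 -2.418e+02  4.000e-01] tilt 3.6 nose bearing -17.0
```

View pics/s14.png

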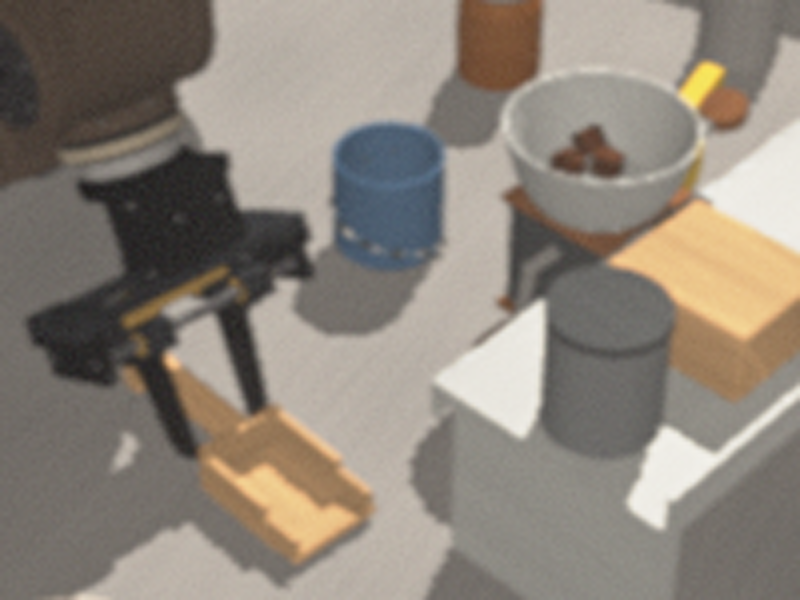

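View pics/w14.png

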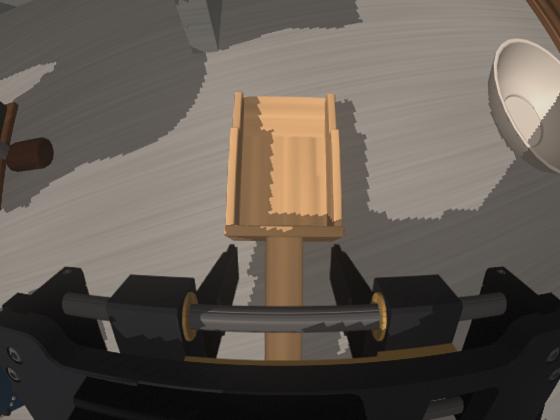

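>>> send_rows(plan="0 0 -8 0 55; 0 0 -14 0 55; 0 0 -18 0 55; 0 0 -18 0 55; 0 0 -18 0 55; 0 0 -18 0 55; 5 0 -15 0 20; 5 0 -15 0 0")

```text
t: 34.55
eef_pos: [382.5, -213.0, 90.9]
tcp_rot: [3.112, -0.459, -0.277]
ft_force: [-0.6, -0.1, -0.2]
opening: 0.463
```

```bash
python3 now.py 560 130 240
python3 - <<'E'
from h import *
from cell import env,eyes,boxes_of
p=eyes.read_camera('scene');S=cam(p);cv2.imwrite('pics/s15.png',cv2.resize(p['image'][180:330,190:390,::-1],(800,600),interpolation=cv2.INTER_CUBIC))
T=cam(eyes.read_camera('top'))
import pickle
d=pickle.load(open('d0.pkl','rb'))
print('top pad',atz(T,190+124.5/4-.5,80+330.5/4-.5,119.5))
for u,v in[(346.9+4.75,208.8)]:print(atz(S,u,v,118))
E
```

```text
t 34.55 pos [ 382.5 -213.    90.9] rot [ 3.112 -0.459 -0.277] op 44.0 F [-0.6 -0.1 -0.2] q [-0.802  0.284  2.43   1.523  0.198 -0.427]
delta tool [ 135.1 -375.3 -110.7] z axis [ 0.418 -0.15  -0.896] xbear -15.9
grip [ 360. -205.  140.] nose rel hopper [ -90. -243.  -54.] in tool [  42. -258.  -47.] slope 3.4 scoop origin [ 422.8 -224.5  110.2] tilt 3.7 nose bearing -17.0
top pad [592.53139791 146.79191569 119.5       ]
[601.49679859 133.52256798 118.        ]
```

View pics/s15.png

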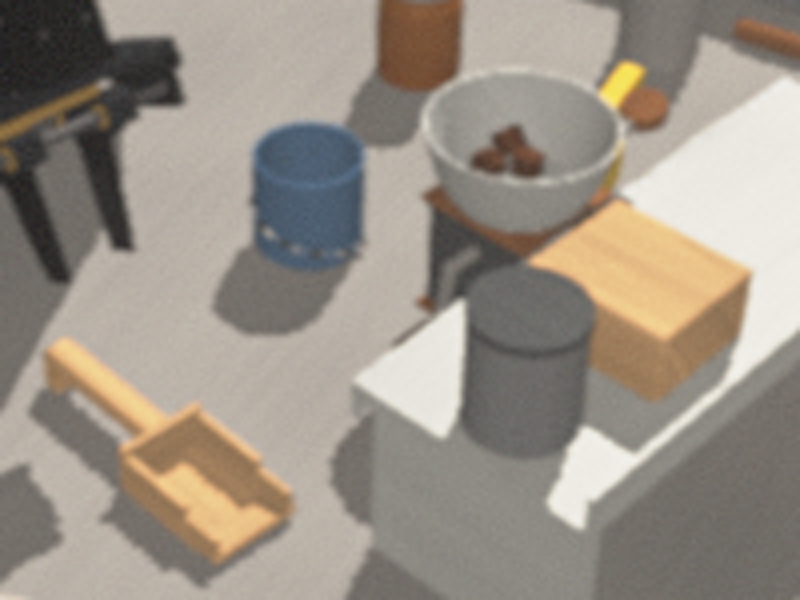

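Run:
```python
from h import *
from kin import ik,Rz as RZ
from cell import env,eyes
p=eyes.read_camera('scene');S=cam(p)
print(atz(S,190+649/4,180+104/4,119))
s=env.state();R=Ro.from_euler('xyz',s['tcp_rot']).as_matrix()
pad=np.array([593,145.5,0])
for roll in (0,-.8,-1.2,-1.57,.8,1.2,1.57):
    Rr=R@RZ(roll)
    # lowest tip point: corners
    cs=[Rr@[a,b,-36] for a in(-10,10) for b in (-8,8)]
    for z in (150,97):
        tip=np.array([pad[0],pad[1],z])
        x=tip-Rr@[0,0,-36]; q,c=ik(x,Rr,[0.1,.3,1.9,0,.7,1.5-roll]);print(roll,z,x.round(1),q.round(2),'%.0e'%c)
```

```text
[598.0190024  146.12667056 119.        ]
0 150 [608.1 140.1 117.8] [ 0.24  0.46  1.93 -0.62  0.44  2.62] 6e-28
0 97 [608.1 140.1  64.8] [ 0.23  0.54  1.96 -0.69  0.35  2.69] 6e-04
-0.8 150 [608.1 140.1 117.8] [ 0.24  0.46  1.93 -0.62  0.44  1.82] 5e-22
-0.8 97 [608.1 140.1  64.8] [ 0.24  0.54  1.97 -0.83  0.34  2.05] 1e-25
-1.2 150 [608.1 140.1 117.8] [ 0.24  0.46  1.93 -0.62  0.44  1.42] 1e-31
-1.2 97 [608.1 140.1  64.8] [ 0.24  0.54  1.97 -0.83  0.34  1.65] 3e-28
-1.57 150 [608.1 140.1 117.8] [ 0.24  0.46  1.93 -0.62  0.44  1.05] 3e-31
-1.57 97 [608.1 140.1  64.8] [ 0.24  0.54  1.97 -0.83  0.34  1.28] 5e-29
0.8 150 [608.1 140.1 117.8] [ 0.12  0.43  1.96 -0.01  0.33  2.69] 2e-02
0.8 97 [608.1 140.1  64.8] [0.12 0.52 2.01 0.01 0.19 2.69] 2e-02
1.2 150 [608.1 140.1 117.8] [ 0.24  0.46  1.93 -0.62  0.44 -2.46] 3e-30
1.2 97 [608.1 140.1  64.8] [ 0.24  0.54  1.97 -0.83  0.34 -2.24] 2e-28
1.57 150 [608.1 140.1 117.8] [ 0.24  0.46  1.93 -0.62  0.44 -2.09] 8e-21
1.57 97 [608.1 140.1  64.8] [ 0.24  0.54  1.97 -0.83  0.34 -1.87] 2e-25
```

>>> send_rows(plan="8 0 -16 0 0; 10 0 -20 0 0; 12 0 -24 0 0; 14 0 -28 0 0; 14 0 -28 0 0; 14 0 -28 0 0; 14 -10 -28 0 0; 14 -20 -20 0 0")

```text
t: 35.5
eef_pos: [400.6, -176.4, 278.7]
tcp_rot: [3.14, -0.469, -0.276]
ft_force: [1.4, -0.0, 0.7]
opening: 0.007
```

```bash
python3 now.py 608 140 240
```

```text
t 35.5 pos [ 400.6 -176.4  278.7] rot [ 3.14  -0.469 -0.276] op 0.7 F [ 1.4 -0.   0.7] q [-0.699 -0.091  2.137  0.296  0.684  0.957]
delta tool [  83.5 -361.1   85.2] z axis [ 0.435 -0.125 -0.892] xbear -15.8
grip [ 377. -170.  328.] nose rel hopper [ -72. -206.  135.] in tool [ -49. -218.  126.] slope 2.9 scoop origin [ 440.8 -187.8  298.4] tilt 2.9 nose bearing -16.0
```

>>> send_rows(plan="8 -30 3 0 0; 11 -40 6 0 0; 11 -40 6 0 0; 11 -40 6 0 0; 11 -40 6 0 0; 11 -40 6 0 0; 11 -40 6 0 0; 11 -40 6 0 0")

```text
t: 36.3
eef_pos: [580.6, 119.8, 277.1]
tcp_rot: [-3.115, -0.461, -0.263]
ft_force: [-0.3, -0.5, 0.5]
opening: 0.008
```

>>> send_rows(plan="8 -30 3 0 0; 0 0 0 -0.14 0; 0 0 0 -0.14 0; 0 0 0 -0.14 0; 0 0 0 -0.14 0; 0 0 0 -0.14 0; 0 0 0 -0.14 0; 0 0 0 -0.14 0")

```text
t: 37.1
eef_pos: [591.1, 167.8, 260.9]
tcp_rot: [2.806, -0.249, 0.838]
ft_force: [-0.1, 0.0, -0.6]
opening: 0.005
```

>>> send_rows(plan="0 0 0 -0.14 0; 0 0 0 -0.14 0; 0 0 0 -0.14 0; 0 0 0 0 0")

```text
t: 37.5
eef_pos: [587.3, 174.1, 253.5]
tcp_rot: [2.758, -0.095, 1.268]
ft_force: [-1.0, -0.1, 0.2]
opening: 0.007
```

```bash
cat > tipd.py <<'E'
from h import *
from cell import env
import sys
s=env.state();R=Ro.from_euler('xyz',s['tcp_rot']).as_matrix()
a=R[:,2];tip=s['eef_pos']-36*a
tgt=np.array([float(v) for v in sys.argv[1:4]])
print('t',round(s['t'],2),'tip',tip.round(1),'need tool',(R.T@(tgt-tip)).round(1),'up in tool',R[2].round(3),'F',s['ft_force'].round(1),'rot',s['tcp_rot'].round(3),'q',s['joints'].round(2))
E
python3 tipd.py 595 146 150
```

```text
t 37.5 tip [573.5 175.1 286.7] need tool [-34.3 -23.1 135.3] up in tool [ 0.095  0.373 -0.923] F [-1.  -0.1  0.2] rot [ 2.758 -0.095  1.268] q [ 0.24  0.26  1.78 -0.18  0.73  0.67]
```

>>> send_rows(plan="-4 -3 14 0 0; -5 -3 17 0 0; -5 -3 17 0 0; -5 -3 17 0 0; -5 -3 17 0 0; -5 -3 17 0 0; -4 -3 14 0 0; 0 0 0 0 0")

```text
t: 38.3
eef_pos: [597.6, 153.3, 126.0]
tcp_rot: [2.785, -0.118, 1.246]
ft_force: [-1.3, -0.3, -0.0]
opening: 0.003
```

```bash
python3 tipd.py 595 146 135
python3 - <<'E'
from h import *
from cell import env,eyes
p=eyes.read_camera('scene');cv2.imwrite('pics/s16.png',cv2.resize(p['image'][150:270,280:440,::-1],(800,600),interpolation=cv2.INTER_CUBIC))
p=eyes.read_camera('wrist');cv2.imwrite('pics/w16.png',p['image'][:,:,::-1])
E
```

```text
t 38.3 tip [584.4 153.6 159.5] need tool [-6.7  3.3 26.7] up in tool [ 0.118  0.347 -0.93 ] F [-1.3 -0.3 -0. ] rot [ 2.785 -0.118  1.246] q [ 0.18  0.42  1.92 -0.17  0.43  0.67]
```

View pics/s16.png

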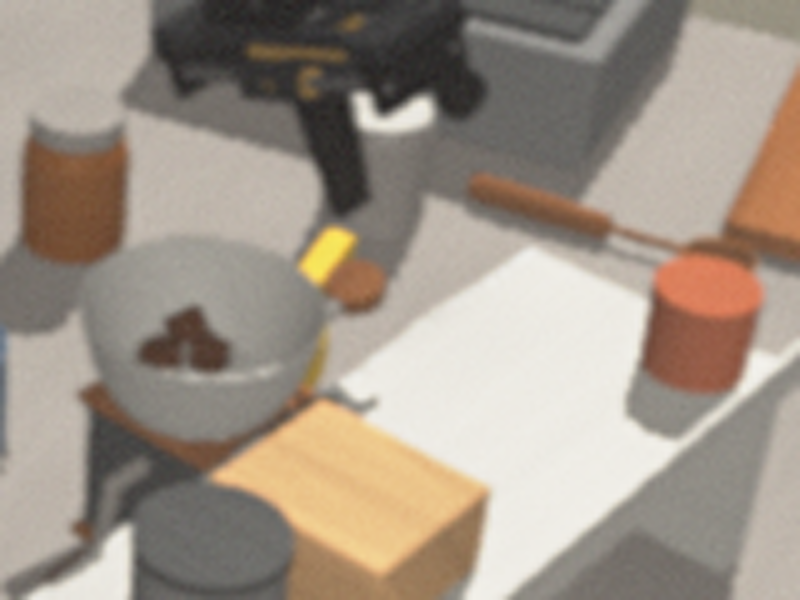

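View pics/w16.png

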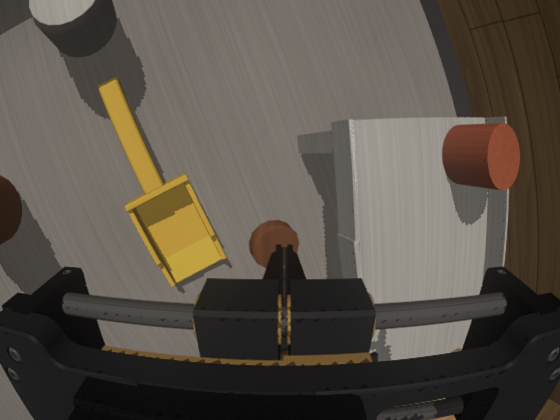

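Run:
```python
from h import *
from cell import env,eyes
p=eyes.read_camera('wrist');C=cam(p)
print(atz(C,274,245,118,True), proj(C,[[595,146,119],[592,147,119]],True))
```

```text
[592.92172296 148.93197438 118.        ] [[278.42932298 247.63241137]
 [274.25497141 248.25278682]]
```

```bash
python3 tipd.py 592 148 132
```

```text
t 38.45 tip [585.6 153.9 162.4] need tool [-7.1 -3.1 30.6] up in tool [ 0.119  0.351 -0.929] F [-0.1  0.5 -0.5] rot [ 2.78  -0.119  1.248] q [ 0.18  0.42  1.92 -0.18  0.44  0.67]
```

>>> send_rows(plan="-2 -1 8 0 0; -2 -1 8 0 0; -2 -1 8 0 0; -1 0 6 0 0; 0 0 0 0 0")

```text
t: 38.95
eef_pos: [606.3, 148.3, 98.7]
tcp_rot: [2.778, -0.122, 1.248]
ft_force: [-0.5, -0.0, 0.3]
opening: 0.002
```

```bash
python3 tipd.py 592 148 120
```

```text
t 38.95 tip [592.9 148.5 132.1] need tool [-2.2 -4.9 10.8] up in tool [ 0.122  0.353 -0.928] F [-0.5 -0.   0.3] rot [ 2.778 -0.122  1.248] q [ 0.17  0.47  1.94 -0.19  0.36  0.68]
```

>>> send_rows(plan="-0.5 -1.4 3.7 0 0; -0.5 -1.4 3.7 0 0; -0.2 -0.7 1.9 0 0; 0 0 0 0 0")

```text
t: 39.35
eef_pos: [606.6, 148.4, 87.9]
tcp_rot: [2.778, -0.122, 1.247]
ft_force: [-0.2, -0.3, 1.8]
opening: 0.003
```

```bash
python3 tipd.py 592 148 120
```

```text
t 39.35 tip [593.1 148.6 121.3] need tool [-1.  -1.3  0.8] up in tool [ 0.122  0.353 -0.928] F [-0.2 -0.3  1.8] rot [ 2.778 -0.122  1.247] q [ 0.17  0.49  1.95 -0.2   0.34  0.69]
```

>>> send_rows(plan="-0.5 -1.4 3.7 0 0; 0 0 0 0 0")

```text
t: 39.55
eef_pos: [607.2, 148.7, 84.5]
tcp_rot: [2.776, -0.123, 1.248]
ft_force: [-1.2, -1.9, 2.0]
opening: 0.01
```

>>> send_rows(plan="-0.5 -1.4 3.7 0 0; 0 0 0 0 0")

```text
t: 39.75
eef_pos: [607.6, 149.0, 80.9]
tcp_rot: [2.775, -0.124, 1.248]
ft_force: [-1.4, -0.8, 3.7]
opening: 0.003
```

>>> send_rows(plan="-0.5 -1.4 3.7 0 0; 0 0 0 0 0")

```text
t: 39.95
eef_pos: [608.0, 149.1, 77.3]
tcp_rot: [2.774, -0.125, 1.249]
ft_force: [-1.6, -0.6, 4.2]
opening: 0.004
```

```bash
python3 tipd.py 592 148 100;python3 - <<'E'
from h import *
from cell import env,eyes
p=eyes.read_camera('scene');cv2.imwrite('pics/s17.png',cv2.resize(p['image'][160:250,310:430,::-1],(800,600),interpolation=cv2.INTER_CUBIC))
p=eyes.read_camera('wrist');cv2.imwrite('pics/w17.png',p['image'][:,:,::-1])
E
```

```text
t 39.95 tip [594.4 149.3 110.6] need tool [-3.3 -5.4  8.9] up in tool [ 0.125  0.357 -0.926] F [-1.6 -0.6  4.2] rot [ 2.774 -0.125  1.249] q [ 0.17  0.5   1.96 -0.22  0.31  0.71]
```

View pics/s17.png

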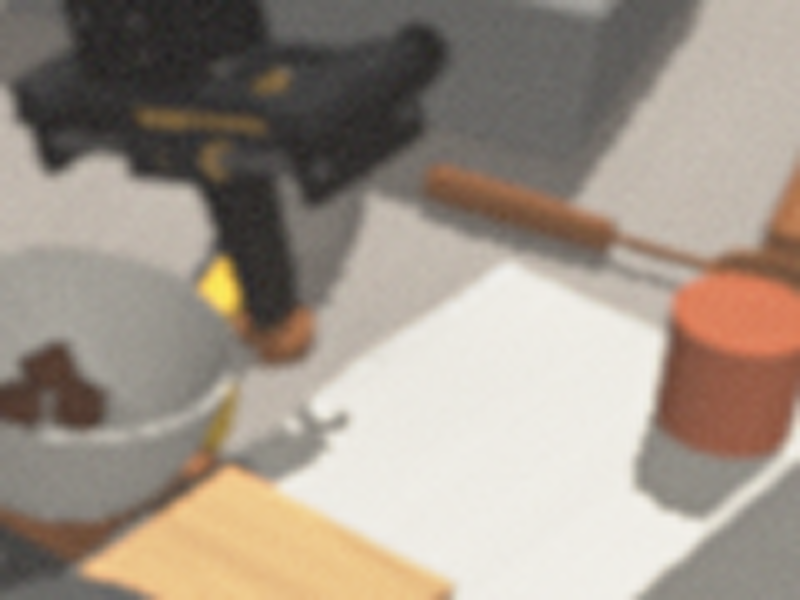

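View pics/w17.png

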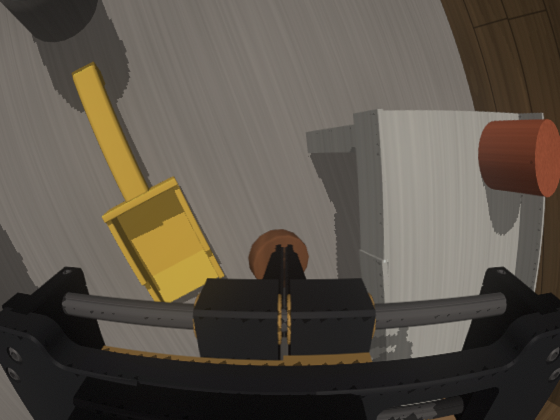

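>>> send_rows(plan="-0.5 -1.5 3.7 0 0; -0.6 -1.8 3.7 0 0; -0.6 -1.8 3.7 0 0; 0 0 0 0 0")

```text
t: 40.45
eef_pos: [608.9, 150.3, 67.2]
tcp_rot: [2.769, -0.128, 1.25]
ft_force: [-2.4, -0.6, 7.2]
opening: 0.01
```

```bash
python3 tipd.py 592 148 98;python3 - <<'E'
from h import *
from cell import env,eyes
F=[]
p=eyes.read_camera('scene');F.append(env.state()['ft_force'][2]);cv2.imwrite('pics/s18.png',cv2.resize(p['image'][160:250,310:430,::-1],(800,600),interpolation=cv2.INTER_CUBIC))
p=eyes.read_camera('wrist');cv2.imwrite('pics/w18.png',p['image'][:,:,::-1]);F.append(env.state()['ft_force'][2])
for i in range(6): eyes.read_camera('top');F.append(env.state()['ft_force'][2])
print(np.round(F,1),np.mean(F))
E
```

```text
t 40.45 tip [595.1 150.4 100.4] need tool [-3.5 -2.8  1.1] up in tool [ 0.128  0.361 -0.924] F [-2.4 -0.6  7.2] rot [ 2.769 -0.128  1.25 ] q [ 0.17  0.52  1.96 -0.25  0.28  0.74]
[6.5 6.6 6.8 6.7 6.2 6.9 6.3 6.3] 6.536884937481384
```

View pics/s18.png

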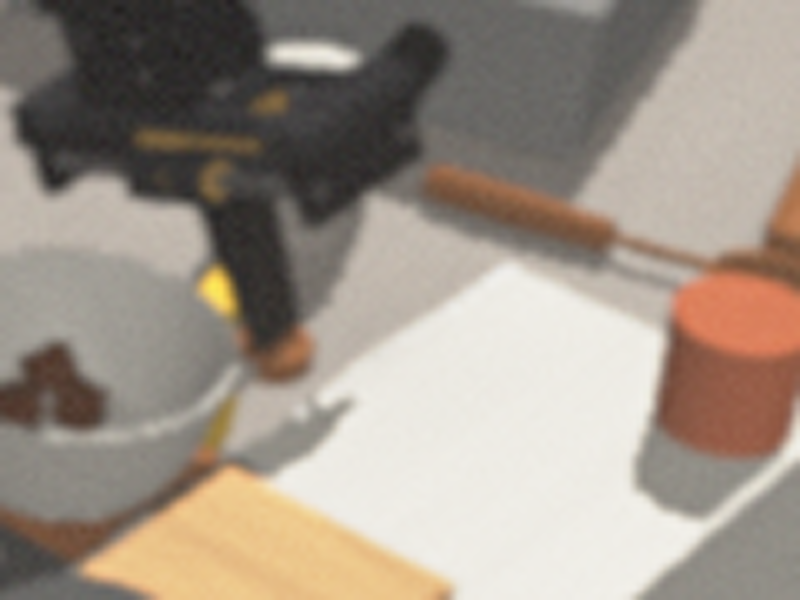

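View pics/w18.png

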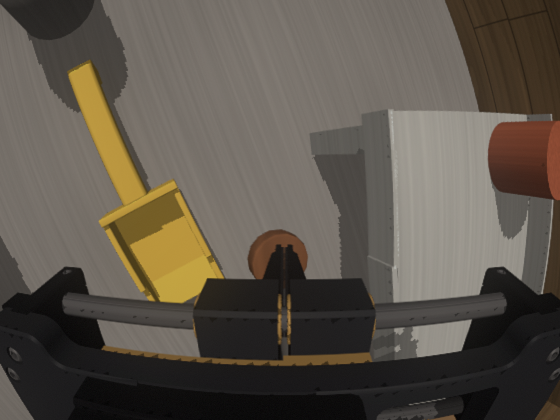

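Run:
```python
from h import *
import pickle
d=pickle.load(open('d0.pkl','rb'));S=cam(d['scene'])
yb=np.radians(76.3)
h=np.array([593,147,0])-92*np.array([np.cos(yb),np.sin(yb),0])
th=np.linspace(0,2*np.pi,60)
for g in (0,.1,.16,.2,.25,.3,.34):
    e=.25-g; u=np.array([np.cos(yb)*np.cos(e),np.sin(yb)*np.cos(e),np.sin(e)]);c=h+[0,0,90]+95*u
    n=np.array([-np.cos(yb)*np.sin(e),-np.sin(yb)*np.sin(e),np.cos(e)]);w=np.cross(u,n)
    pts=np.array([c+18*(np.cos(t)*u+np.sin(t)*w)+k*n for t in th for k in(-6,6)])
    q=proj(S,pts);print(g,'bottom',q[:,1].max().round(1),'right',q[:,0].max().round(1),'left',q[:,0].min().round(1),'top',q[:,1].min().round(1))
```

```text
0 bottom 212.9 right 357.0 left 344.0 top 201.0
0.1 bottom 215.1 right 357.0 left 344.2 top 203.7
0.16 bottom 216.5 right 357.0 left 344.1 top 205.4
0.2 bottom 217.4 right 357.0 left 344.0 top 206.6
0.25 bottom 218.6 right 356.9 left 343.8 top 208.0
0.3 bottom 219.8 right 356.7 left 343.6 top 209.5
0.34 bottom 220.8 right 356.5 left 343.4 top 210.8
```

>>> send_rows(plan="-0.5 -1.4 3.2 0 0; 0 0 0 0 0; 0 0 0 0 0; 0 0 0 0 0")

```text
t: 41.25
eef_pos: [609.0, 150.5, 65.5]
tcp_rot: [2.767, -0.129, 1.25]
ft_force: [-2.0, 0.3, 6.6]
opening: 0.003
```

```bash
python3 tipd.py 592 148 98;python3 - <<'E'
from h import *
from cell import env,eyes
F=[];Z=[]
for n in ['scene','top','wrist','top','top','top','top','top']:
    p=eyes.read_camera(n);s=env.state();F.append(s['ft_force'][2]);Z.append(s['eef_pos'][2])
    if n=='scene':cv2.imwrite('pics/s19.png',cv2.resize(p['image'][160:250,310:430,::-1],(800,600),interpolation=cv2.INTER_CUBIC));cv2.imwrite('pics/s19b.png',p['image'][:,:,::-1])
print(np.round(F,1),np.mean(F),np.round(Z,1))
E
```

```text
t 41.25 tip [595.1 150.6  98.7] need tool [-3.5 -2.1 -0.5] up in tool [ 0.129  0.363 -0.923] F [-2.   0.3  6.6] rot [ 2.767 -0.129  1.25 ] q [ 0.17  0.52  1.97 -0.26  0.27  0.75]
[6.1 6.4 6.2 6.4 7.3 6.3 6.6 6.6] 6.500610969199464 [65.6 65.5 65.5 65.6 65.5 65.5 65.5 65.5]
```

View pics/s19.png

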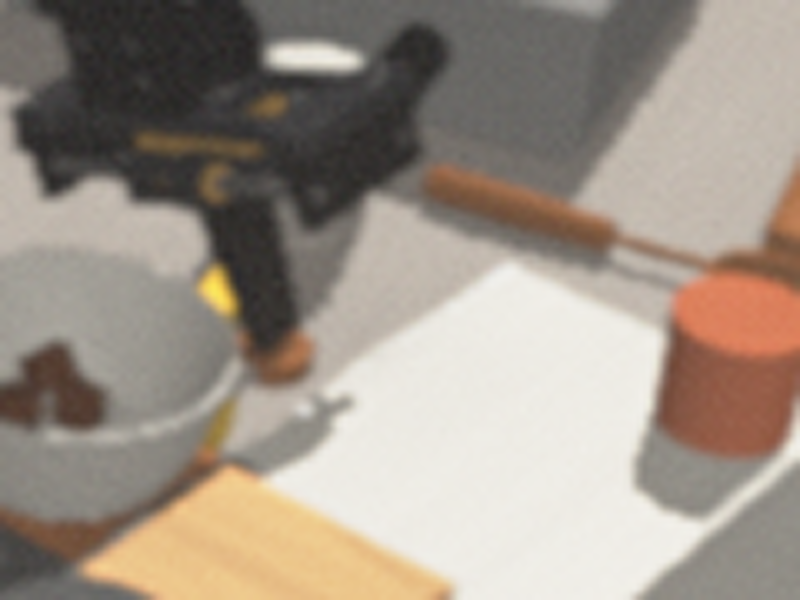

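View pics/s19b.png

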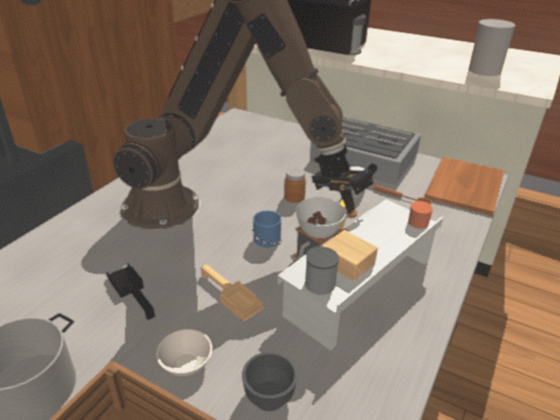

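>>> send_rows(plan="-0.5 -1.3 3.2 0 0; 0 0 0 0 0; 0 0 0 0 0")

```text
t: 41.95
eef_pos: [609.1, 150.7, 63.2]
tcp_rot: [2.765, -0.13, 1.251]
ft_force: [-2.2, 0.5, 6.3]
opening: 0.008
```

```bash
python3 tipd.py 592 148 98;python3 - <<'E'
from h import *
from cell import env,eyes,job_done
F=[];Z=[]
for n in ['scene','top','top','top','top','top']:
    p=eyes.read_camera(n);s=env.state();F.append(s['ft_force'][2]);Z.append(s['eef_pos'][2])
    if n=='scene':cv2.imwrite('pics/s20.png',cv2.resize(p['image'][160:250,310:430,::-1],(800,600),interpolation=cv2.INTER_CUBIC))
print(np.round(F,1),np.mean(F),np.round(Z,1))
E
```

```text
t 41.95 tip [595.2 150.7  96.4] need tool [-3.4 -1.3 -2.7] up in tool [ 0.129  0.364 -0.922] F [-2.2  0.5  6.3] rot [ 2.765 -0.13   1.251] q [ 0.17  0.53  1.97 -0.26  0.26  0.76]
[7.5 7.4 6.4 6.8 6.6 6.8] 6.9286880778141375 [63.3 63.3 63.3 63.3 63.3 63.3]
```

View pics/s20.png

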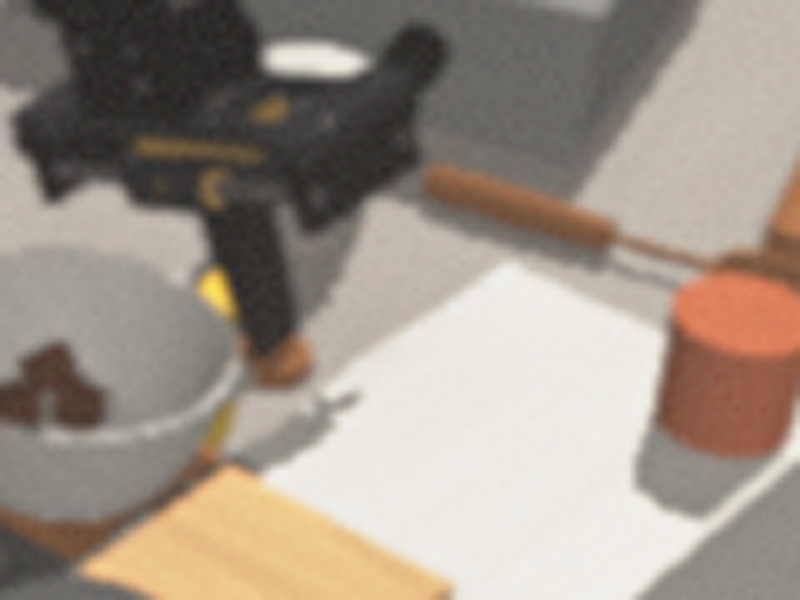

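```bash
python3 -c "
from cell import job_done,env
print(job_done());s=env.state();print(s['t'],s['ft_force'],s['eef_pos'])"
```

```text
the job is handed in; nothing more can be done
None
the job is handed in; nothing more can be done
```

The three chicory lumps are in the mill's hopper and the empty scoop lies flat on the counter, let go. I handed the job in at about 42 s with the shut fingers holding the feed lever about half-way down. No verdict came back.

**How it was done:**
- **Tilting the tool:** The moves offer no tilt. I drove the arm to its outer reach, where the tool leans over, and kept that lean (about 0.5 rad at the grasp).
- **Tipping:** I gripped the scoop's handle with the tool leaning, so that turning the tool about its own axis over the hopper lowered the nose. It reached a slope of about 47 degrees.
- **Laying down and pressing:** I turned the scoop level again, laid it near where it had been, and pressed the lever's pad from above with the shut fingers.

**Last checks:**
- **Lumps:** the last scene picture still shows all three lying in the hopper.
- **Scoop:** the whole-scene picture taken while pressing shows it empty and flat on the counter. By the arm's pose it was about 0.06 rad off level just before release.
- **Lever:** the mean force was 6.9 N, where about 7 N means half-way. The pad's position in the picture gives about 0.25 rad, and the arm's height was steady to 0.1 mm.
- **Other things:** they stand where they were as far as the pictures show; I did not measure them.

**What disagreed:**
- **Fingertips:** they lie about 36 mm short of the reported tool point, so my first grasp closed above the handle without touching the scoop. I corrected for this afterwards.
- **Joint 3:** at the outer reach it read 0.047 to 0.049 rad against a listed lower limit of 0.05. If that limit is judged with no tolerance, it could count as leaving the joint's range.

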